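# Set the side jaw of a bottle holder to a stain bottle

## Task

Stand the brown bottle with the purple label band upright in the bottle holder, between the blue V block and the blue jaw, and let go of it; lower it gently, do not drop it. Then turn the orange thumbscrew clockwise until it seats (the jaw closes on the bottle and the screw stops), back it off a quarter turn so that the bottle stands free, and keep hold of the thumbscrew there: finish while still gripping it, so that a colleague can tighten the lock nut. Leave the other brown bottle, the yellow-lidded cup and the timer where they are.

Things in the scene. Friction and masses are not known exactly. Their poses are not given: they have to be found in the camera images.
- bottle_mid (a point): Centre (half-way up, 52 mm above its foot) of the bottle to load: brown round bottle with a black cap and a purple label band, 48 mm in diameter, 104 mm tall, about 0.14 kg; straight-sided up to about 65 mm above its foot, then a shoulder and a 31 mm cap. It starts upright on the worktop, label toward the robot. z axis up along the bottle.
- purple_bottle: The same bottle; origin at the centre of its foot, z axis up.
- holder: Fixed bottle holder: light metal plate 100 x 210 x 12 mm (its x, y, z), origin at the centre of its underside. At +y a blue 90-degree V block opening to -y; at -y a grey housing 44 x 40 mm, 62 mm high, with a brass lock nut (top at 68 mm) and the thumbscrew over it. A blue jaw 46 mm wide slides along y between them. V block and jaw reach 20 mm above the plate, flared lead-ins 30 mm.
- seat (a point): Point on the plate's top (12 mm above the worktop), at holder-frame (0, +50) mm: centre of the bottle's foot when it touches both V sides. Axes as the holder's. The jaw stands open toward -y by 5 mm per rad of the thumbscrew's joint value, so the bottle has that play: best lowered with its centre half the play toward -y from here. The jaw pushes it home later.
- thumbscrew (a joint): Angle of the thumbscrew in rad, back from its seat: 0 = seated (hard stop, jaw bearing lightly on the bottle), growing anticlockwise seen from above; a quarter turn back is 1.57. Upper stop 2.6. It starts at 1.0 to 1.45 and stays where it is left; friction torque about 0.05 N m. 5 mm of jaw travel per rad.
- wing (a point): Grip point of the thumbscrew, on its vertical axis 94 mm over the worktop, at holder-frame (0, -55) mm. The orange wing is an upright flat bar 40 mm long (this point's x), 10 mm thick (its y: squeeze along this), from 78 to 106 mm over the worktop, nothing beside it down to 68 mm. The point turns with the screw; at joint value 0 its axes are the holder's.
- orange_bottle: Bystander: the same sort of brown bottle, 48 mm in diameter, 104 mm tall, with an orange label band toward the robot; origin at the centre of its foot. Not to be disturbed.
- yellow_cup: Bystander: white sample cup with yellow lid, 59 mm in diameter, 66 mm tall; origin at the centre of its foot.
- bench_timer: Bystander: small white timer with three buttons lying flat, 58 x 62 x 18 mm; origin at the centre of its underside.

How it is judged:
On the way, in this order (a step that is already met when the one before it is completed fails the run):
1. the bottle with the purple band stands upright on the holder's plate in its place, let go (horizontal distance between purple_bottle and seat below 0.012 m and z of purple_bottle in the frame of seat below 0.003 m and angle between purple_bottle's own z axis and vertical below 0.06 rad and contact force between the fingers and purple_bottle below 0.05 N), for 0.2 s.
2. the thumbscrew is turned clockwise until it seats (within 0.08 rad), with the bottle in place (value of joint thumbscrew below 0.08 rad and horizontal distance between purple_bottle and seat below 0.006 m), for 0.1 s.
At the end, for the whole second after the job is handed in: The thumbscrew stands a quarter turn back from its seat (1.57 rad, within 0.26 rad) with the fingers still gripping it (more than 1 N); the bottle with the purple band stands upright (within 0.06 rad) and at rest on the holder's plate within 12 mm of its seated place, not touched by the fingers (all of step 1 and value of joint thumbscrew between 1.31 and 1.83 rad and contact force between the fingers and thumbscrew above 1 N and linear speed of purple_bottle below 0.02 m/s); the arm keeps its last pose, push and grip.
It fails at once if the bottle is let go more than about 2 cm above the holder's plate (dropped) (height (world z) of purple_bottle above 0.035 m and contact force between the fingers and purple_bottle below 0.01 N).
It fails at once if the bottle is tipped over (angle between purple_bottle's own z axis and vertical above 0.6 rad).
It fails at once if the other brown bottle, the cup or the timer is moved by more than 30 mm (distance of any of orange_bottle, yellow_cup, bench_timer from where it was at the start of the episode above 0.03 m).
It also fails if it takes over 67 s, if anything falls off the work surface, if the arm or the gripper's body presses on something with over 40 N, if the wrist force passes 120 N, or if a joint passes its speed limit or range.

## Robot

A 7-joint arm with a two-finger parallel gripper is mounted at the origin on a cart in front of the work surface, level with it; the furniture and walls round the work are solid. World frame = base frame: x ahead of the robot, y to its left, z up, the work surface at z = 0. Lengths are in m, angles in rad, forces in N, time in s.
With the tool pointing down it reaches from about 0.4 to 0.85 m from the base axis. Payload 4.5 kg.
Tool frame: the origin (TCP) lies between the finger pads; the fingertips stand 8 mm ahead of it and the grasp point (between the pads) lies 11 mm behind it; z points along the fingers, y is the direction in which the jaws open and shut (so a half turn about z gives the same grasp; the last joint's range is limited). The gripper opens to 88 mm and grips with 3 to 60 N. Pads are 18 mm wide; open, the fingers measure 123 mm over their backs; the gripper's body (75 mm by 187 mm) begins 45 mm behind the grasp point.
Start: joints at [-1.221, 0.689, -0.195, 1.565, 0.157, 0.902, -0.215], TCP at [0.194, 0.594, 0.208] pointing down, gripper open.
Joint ranges: [-3.01, 3.01], [-0.46, 2.08], [-1.47, 1.51], [0.13, 2.56], [-1, 4.14], [0.04, 2.09], [-2.66, 2.66]. Speed limits (rad/s): [2.57, 2.57, 3.14, 3.14, 3.14, 3.14, 3.14].

## Interface

Orientations are given as a unit quaternion [x, y, z, w].
In Python, from plant import r gives the robot as it stands.
- The arm moves only by the tool carry_out, never from a script. Its argument "commands" is a list that holds one entry, the list of rows, each a list of 7 numbers: the turn, a rotation vector about the tool's x, y, z in rad, then the shift along the tool's x, y, z in cm, then the finger opening in cm, from 0 to 8.81. A call has 1 to 10 rows; each row is the pose to reach, as a shift and turn from the pose commanded when the call began, along the tool's axes at that moment; what a row does not reach only later rows make up. A row lasts 1/12 s, in which the tool goes at most 41.7 mm and 7.16 degrees, less where a joint would pass 70% of its speed; a pose out of reach is approached as far as the arm can. A call with a gripper value outside its range is refused whole. The fingers move at their own pace and stop on an object; "force" is the grip in N (left out, the last holds). Time passes only in rows, so rows that repeat a pose let the fingers close. It gives the time, the measured TCP pose, the force and the opening at its end, in the units of the state.
- r.get_state(): the state, without advancing time (a new reading comes with each control period).
- r.snapshot(name): name is "side" or "top"; returns a dict with "pixels" (400x640x3 uint8, red, green, blue), "mtx" (3x3 intrinsics, pixels), "xyz" and "rotation" of the camera in the world. Camera axes: x right, y down, z forward; pixel columns grow to the right and rows downward; lengths in m; the calibration is good to about 2 mm. A picture is of the moment at which its call begins. There is no depth.
- r.finish_job(): hands the job in, once; it reports no verdict.
The state is a dict: "clock": time; "q": joint angles; "qd": joint speeds; "joint_torque": joint torques, N m; "tool_pos": TCP position; "eef_rot": TCP orientation; "contact_force": force on the tool from outside, world axes, zero at the start; "moment": the same for the moment, N m; "opening": opening from 0.0 (shut) to 1.0 (fully open).
Only numpy, scipy, OpenCV 4.12 (cv2) and the standard library are available. Lean on these libraries where they do the work, as an engineer would, in place of code of your own. Each camera call takes 0.05 s, during which the arm holds its last target.

## Working session

There is one attempt and no reset: what is moved stays moved. The work goes in short steps, Python scripts to look and compute and a tool call to move; the robot and the scene stay as the last step left them, time stands still between calls to the robot, and variables do not carry over. Pictures are saved under pics/ and viewed, and the job is handed in when it is done.

Besides the shell and the picture viewer there is one more tool, called by a JSON object that holds its "api" and its "payload". carry_out: Moves the arm, as the interface text tells. Its arguments: {"type":"object","properties":{"commands":{"type":"array"},"force":{"type":"number"}},"required":["commands"]}

```bash
ls; mkdir -p pics; cat > h.py <<'E'
import numpy as np, cv2
from plant import r
def snap(n,f):
    s=r.snapshot(n); cv2.imwrite('pics/'+f,cv2.cvtColor(s['pixels'],cv2.COLOR_RGB2BGR)); 
    np.savez('pics/'+f[:-4]+'.npz',**s); return s
def ray(s,u,v):
    d=np.array(s['rotation'])@np.linalg.inv(s['mtx'])@np.array([u,v,1.]); return np.array(s['xyz']),d
def onz(s,u,v,z):
    o,d=ray(s,u,v); return o+d*(z-o[2])/d[2]
def proj(s,p):
    c=np.array(s['rotation']).T@(np.array(p)-s['xyz']); q=s['mtx']@c; return q[:2]/q[2]
E
python3 - <<'E'
from h import *
for n in('side','top'):
    s=snap(n,n+'0.png'); print(n,s['xyz'],s['rotation'],s['mtx'])
st=r.get_state();print({k:np.round(v,4) for k,v in st.items()})
E
```

```text
pics
side [ 0.55801857 -0.95583643  0.79614003] [ 0.91561225  0.00157742 -0.0009169  -0.40205829] [[444.7284518    0.         319.08474249]
 [  0.         444.7284518  199.76168141]
 [  0.           0.           1.        ]]
top [ 0.47777939 -0.18273295  1.16178501] [-0.69606374  0.71607038 -0.03502704  0.03887914] [[458.19278089   0.         322.3316393 ]
 [  0.         458.19278089 195.6572163 ]
 [  0.           0.           1.        ]]
{'clock': np.float64(0.1), 'q': array([-1.2212,  0.6899, -0.1945,  1.5662,  0.1573,  0.9025, -0.2151]), 'qd': array([-0.0015, -0.0009,  0.0006, -0.0019, -0.0005, -0.0001,  0.0013]), 'joint_torque': array([-4.00000e-03, -5.28498e+01, -1.27120e+00, -1.53838e+01,
       -5.24000e-02,  2.00000e-03,  0.00000e+00]), 'tool_pos': array([0.194 , 0.5935, 0.2074]), 'eef_rot': array([ 1.572e-01,  9.876e-01, -8.000e-04, -1.000e-04]), 'contact_force': array([ 0.0936,  0.7204, -0.7604]), 'moment': array([-0.0012,  0.0538,  0.0381]), 'opening': np.float64(1.0005)}
```

```bash
sed -i "s/np.array(s\['rotation'\])/R(s)/g" h.py; cat >> h.py <<'E'
from scipy.spatial.transform import Rotation as Ro
def R(s): return Ro.from_quat(s['rotation']).as_matrix()
E
python3 -c "import h"
```

```text
(no output)
```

View pics/side0.png

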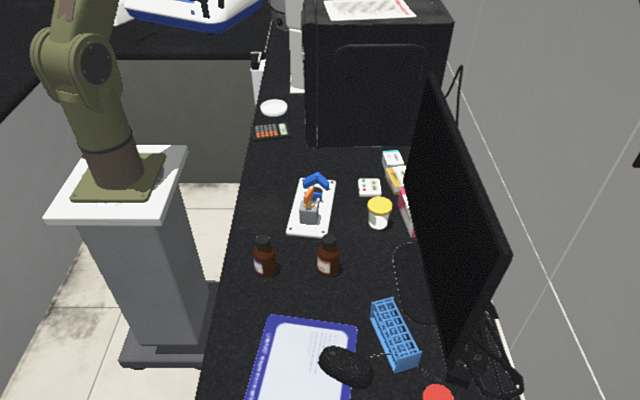

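View pics/top0.png

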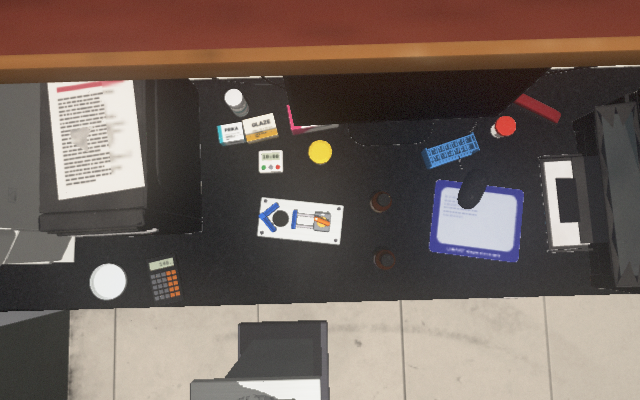

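```bash
python3 - <<'E'
import cv2,numpy as np
a=cv2.imread('pics/side0.png')[160:290,225:425]; b=cv2.imread('pics/top0.png')[140:280,240:410]
cv2.imwrite('pics/sz.png',cv2.resize(a,None,fx=4,fy=4,interpolation=cv2.INTER_CUBIC))
cv2.imwrite('pics/tz.png',cv2.resize(b,None,fx=4,fy=4,interpolation=cv2.INTER_CUBIC))
E
```

```text
(no output)
```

View pics/sz.png

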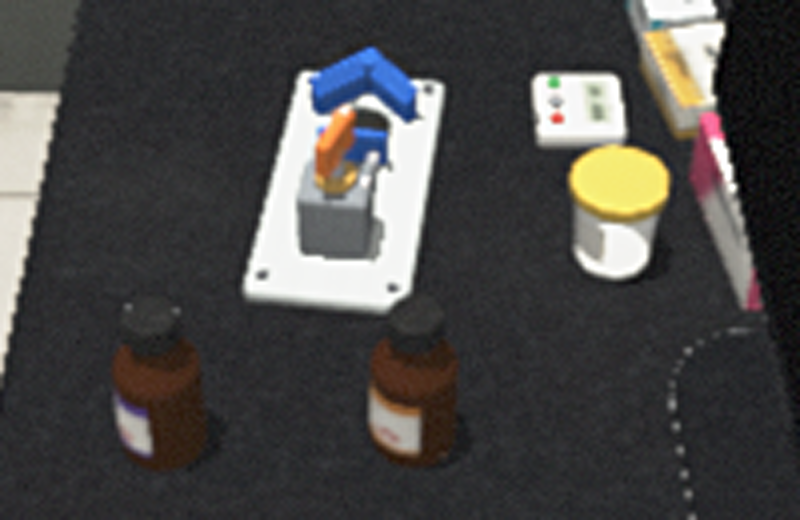

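View pics/tz.png

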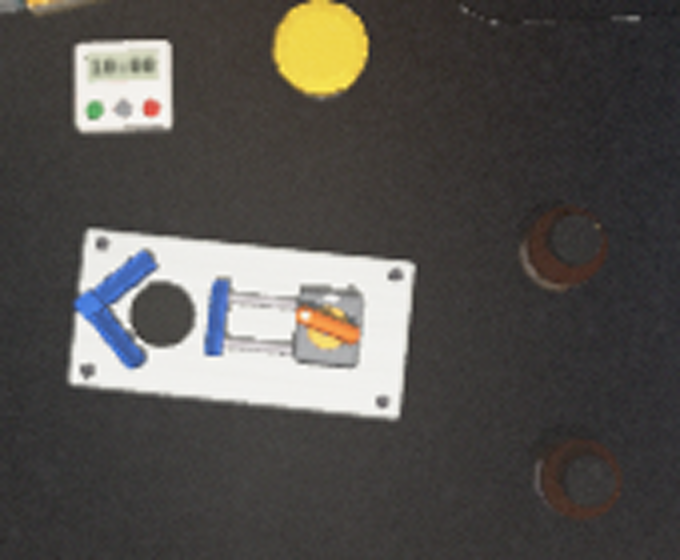

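```bash
python3 - <<'E'
from h import *
S=dict(np.load('pics/side0.npz'));T=dict(np.load('pics/top0.npz'))
img=T['pixels'];hsv=cv2.cvtColor(img,cv2.COLOR_RGB2HSV)
m=((img.min(2)>170)*255).astype(np.uint8);m[:190]=0;m[250:]=0;m[:,:240]=0;m[:,350:]=0
c=max(cv2.findContours(m,0,2)[0],key=cv2.contourArea);b=cv2.boxPoints(cv2.minAreaRect(cv2.convexHull(c)))
P=np.array([onz(T,u,v,.012) for u,v in b]);print(b,P.round(4)[:,:2],np.linalg.norm(P-np.roll(P,1,0),axis=1))
ctr=P.mean(0);e=[P[(i+1)%4]-P[i] for i in range(4)];L=max(e,key=lambda a:np.linalg.norm(a));L=L*np.sign(L[1]);
yaw=np.arctan2(-L[0],L[1]);print('holder',ctr,'yaw',np.degrees(yaw))
# same from side
imgS=S['pixels'];m=((imgS.min(2)>170)*255).astype(np.uint8);m[:175]=0;m[240:]=0;m[:,:280]=0;m[:,340:]=0
c=max(cv2.findContours(m,0,2)[0],key=cv2.contourArea);h=cv2.approxPolyDP(cv2.convexHull(c),3,True)[:,0];print(h);PS=np.array([onz(S,u,v,.012) for u,v in h]);print(PS.round(4))
def H(x,y): return ctr[:2]+[x*np.cos(yaw)-y*np.sin(yaw),x*np.sin(yaw)+y*np.cos(yaw)]
print('seat',H(0,.05),'wing',H(0,-.055))
# wing orange
o=((hsv[...,0]>5)&(hsv[...,0]<16)&(hsv[...,1]>170)&(hsv[...,2]>170)).astype(np.uint8);o[:200]=0;o[235:]=0;o[:,:300]=0;o[:,340:]=0
c=max(cv2.findContours(o,0,2)[0],key=cv2.contourArea);rc=cv2.minAreaRect(c);b=cv2.boxPoints(rc);print(rc)
W=np.array([onz(T,u,v,.106) for u,v in b]);print('wingtop',W.mean(0)); e=[W[(i+1)%4]-W[i] for i in range(4)];L=max(e,key=lambda a:np.linalg.norm(a));L=L*np.sign(L[1]);print('wing dir',np.degrees(np.arctan2(L[1],L[0])),np.linalg.norm(L),'theta',np.arctan2(L[1],L[0])-yaw)
# bottles
for n,(u0,u1,v0,v1) in dict(purple=(365,400,240,275),orange=(362,398,185,220)).items():
    q=((img[...,0].astype(int)-img[...,2])>14).astype(np.uint8);mm=np.zeros_like(q);mm[v0:v1,u0:u1]=q[v0:v1,u0:u1]
    c=np.vstack([k for k in cv2.findContours(mm,0,2)[0] if len(k)>4]);(u,v),rr=cv2.minEnclosingCircle(c);print(n,u,v,rr,onz(T,u,v,.065))
for n,(u0,u1,v0,v1) in dict(purple=(245,282,235,280),orange=(310,345,235,280)).items():
    q=((imgS[...,0].astype(int)-imgS[...,2])>14).astype(np.uint8);mm=np.zeros_like(q);mm[v0:v1,u0:u1]=q[v0:v1,u0:u1]
    c=max(cv2.findContours(mm,0,2)[0],key=cv2.contourArea);x,y,w,hh=cv2.boundingRect(c);print(n,x,y,w,hh,'bottom',onz(S,x+w/2,y+hh-.5,0), 'axis col at z.04')
for uv in [(305,142),(385,147)]: print('tower',onz(S,*uv,0))
for uv in [(40,232),(200,232)]: print('towerT',onz(T,*uv,0),onz(T,*uv,.4))
E
```

```text
[[257.01483 235.65457]
 [260.98224 196.77371]
 [343.2481  205.16818]
 [339.2807  244.04904]] [[ 0.5026 -0.0119]
 [ 0.6001 -0.0232]
 [ 0.573  -0.2301]
 [ 0.476  -0.217 ]] [0.20682347 0.09818771 0.20865136 0.09786908]
holder [ 0.53791577 -0.12057352  0.012     ] yaw -7.485536374241287
[[300 178]
 [335 181]
 [327 231]
 [322 236]
 [286 232]]
[[ 0.5018 -0.0143  0.012 ]
 [ 0.5978 -0.0268  0.012 ]
 [ 0.5742 -0.2144  0.012 ]
 [ 0.562  -0.2308  0.012 ]
 [ 0.4751 -0.218   0.012 ]]
seat [ 0.54442956 -0.07099963] wing [ 0.53075059 -0.1751048 ]
((322.8706970214844, 221.30174255371094), (11.554967880249023, 3.545274257659912), 23.198591232299805)
wingtop [ 0.52925454 -0.17810135  0.106     ]
wing dir 65.17910034525444 0.026625972490827703 theta 1.2682371605207716
purple 384.5 259.0 10.735555648803711 [ 0.43782715 -0.32144316  0.065     ]
orange 380.2930908203125 201.70689392089844 11.04387378692627 [ 0.57436521 -0.31709443  0.065     ]
purple 253 244 24 34 bottom [ 0.43525436 -0.3453651   0.        ] axis col at z.04
orange 317 244 23 33 bottom [ 0.57643695 -0.3421322   0.        ] axis col at z.04
tower [0.51020401 0.17321547 0.        ]
tower [0.7538911  0.14782222 0.        ]
towerT [0.52760354 0.5411389  0.        ] [0.51044919 0.29191143 0.4       ]
towerT [0.51614786 0.13425121 0.        ] [0.50293768 0.02511427 0.4       ]
```

```bash
cat >> h.py <<'E'
def go(p,psi,prev=None):
    """from commanded pose prev (pos,psi deg) else measured; print row"""
    st=r.get_state(); q=Ro.from_quat(st['eef_rot']).as_matrix(); pos=np.array(st['tool_pos'])
    if prev is not None: pos=np.array(prev[0]); a=np.radians(prev[1]); q=np.array([[np.sin(a),np.cos(a),0],[-np.cos(a),np.sin(a),0],[0,0,-1]]); 
    a=np.radians(psi); t=np.array([[np.sin(a),np.cos(a),0],[-np.cos(a),np.sin(a),0],[0,0,-1]])
    if np.dot(np.cross(t[:,0],t[:,1]),t[:,2])<0: t[:,0]*=-1
    if np.linalg.det(q)<0: q[:,0]*=-1
    rv=Ro.from_matrix(q.T@t).as_rotvec(); d=q.T@(np.array(p)-pos)*100
    print('turn',rv.round(4),'cm',d.round(2)); return rv,d
def stt():
    s=r.get_state(); M=Ro.from_quat(s['eef_rot']).as_matrix()
    print('t',round(float(s['clock']),2),'pos',np.round(s['tool_pos'],4),'psi',np.degrees(np.arctan2(M[1,1],M[0,1])).round(2),'tilt',np.round(M[:2,2],4),'q',np.round(s['q'],2),'F',np.round(s['contact_force'],1),'M',np.round(s['moment'],2),'op',s['opening'])
E
python3 - <<'E'
from h import *
stt();go([.35,.30,.25],45)
E
```

```text
t 0.1 pos [0.194  0.5935 0.2074] psi 71.91 tilt [-0.0004 -0.0016] q [-1.22  0.69 -0.19  1.57  0.16  0.9  -0.22] F [ 0.1  0.7 -0.8] M [-0.    0.05  0.04] op 1.000477499588998
turn [-0.0016  0.0005  0.4697] cm [-23.94 -23.06  -4.22]
```

{"api": "carry_out", "payload": {"commands": [[[0,0,0.47,-23.9,-23.1,-4.2,8.8],[0,0,0.47,-23.9,-23.1,-4.2,8.8],[0,0,0.47,-23.9,-23.1,-4.2,8.8],[0,0,0.47,-23.9,-23.1,-4.2,8.8],[0,0,0.47,-23.9,-23.1,-4.2,8.8],[0,0,0.47,-23.9,-23.1,-4.2,8.8],[0,0,0.47,-23.9,-23.1,-4.2,8.8],[0,0,0.47,-23.9,-23.1,-4.2,8.8],[0,0,0.47,-23.9,-23.1,-4.2,8.8]]]}}

```text
clock: 0.85
tool_pos: [0.3537, 0.2915, 0.2506]
eef_rot: [0.389, 0.921, -0.002, 0.002]
contact_force: [-0.1, -0.4, 0.1]
opening: 0.999
```

```bash
python3 - <<'E'
from h import *
stt();go([.43,-.05,.25],10)
E
```

```text
t 0.85 pos [0.3537 0.2915 0.2506] psi 44.23 tilt [ 0.0019 -0.0054] q [-0.73  0.41 -0.09  1.99  0.06  0.74 -0.09] F [-0.1 -0.4  0.1] M [-0.02  0.02 -0.  ] op 0.9986098115148049
turn [-0.0008  0.0058  0.5975] cm [-29.79 -18.36   0.26]
```

{"api": "carry_out", "payload": {"commands": [[[0,0,0.6,-29.8,-18.4,0,8.8],[0,0,0.6,-29.8,-18.4,0,8.8],[0,0,0.6,-29.8,-18.4,0,8.8],[0,0,0.6,-29.8,-18.4,0,8.8],[0,0,0.6,-29.8,-18.4,0,8.8],[0,0,0.6,-29.8,-18.4,0,8.8],[0,0,0.6,-29.8,-18.4,0,8.8],[0,0,0.6,-29.8,-18.4,0,8.8],[0,0,0.6,-29.8,-18.4,0,8.8]]]}}

```text
clock: 1.6
tool_pos: [0.4305, -0.0463, 0.2502]
eef_rot: [0.642, 0.767, -0.001, 0.001]
contact_force: [0.1, -0.0, -0.9]
opening: 0.997
```

```bash
python3 - <<'E'
from h import *
stt();go([.437,-.3215,.2],-7.45)
E
```

```text
t 1.6 pos [ 0.4305 -0.0463  0.2502] psi 10.19 tilt [ 0.0008 -0.0026] q [-0.07  0.38  0.1   2.07 -0.05  0.7   0.24] F [ 0.1 -0.  -0.9] M [-0.06  0.03  0.05] op 0.9970480898310861
turn [0.0007 0.0026 0.3078] cm [-27.19  -4.23   5.09]
```

{"api": "carry_out", "payload": {"commands": [[[0,0,0.308,-27.2,-4.2,5,8.8],[0,0,0.308,-27.2,-4.2,5,8.8],[0,0,0.308,-27.2,-4.2,5,8.8],[0,0,0.308,-27.2,-4.2,5,8.8],[0,0,0.308,-27.2,-4.2,5,8.8],[0,0,0.308,-27.2,-4.2,5,8.8],[0,0,0.308,-27.2,-4.2,5,8.8],[0,0,0.308,-27.2,-4.2,5,8.8],[0,0,0.308,-27.2,-4.2,5,8.8],[0,0,0.308,-27.2,-4.2,5,8.8]]]}}

```text
clock: 2.43
tool_pos: [0.4388, -0.3143, 0.1997]
eef_rot: [0.749, 0.663, 0.0, -0.001]
contact_force: [-0.7, -0.6, 0.1]
opening: 0.999
```

```bash
python3 - <<'E'
from h import *
stt();go([.437,-.3215,.052],-7.45)
s=snap('side','s1.png')
p=s['pixels'][170:300,200:400]; cv2.imwrite('pics/s1z.png',cv2.resize(p[...,::-1],None,fx=4,fy=4,interpolation=cv2.INTER_CUBIC))
E
```

```text
t 2.43 pos [ 0.4388 -0.3143  0.1997] psi -7.0 tilt [-0.0007  0.0016] q [ 0.45  0.59  0.14  1.84 -0.12  0.72  0.54] F [-0.7 -0.6  0.1] M [-0.1   0.03  0.02] op 0.9987420417300122
turn [-0.0009 -0.0015  0.0078] cm [-0.76 -0.08 14.77]
```

View pics/s1z.png

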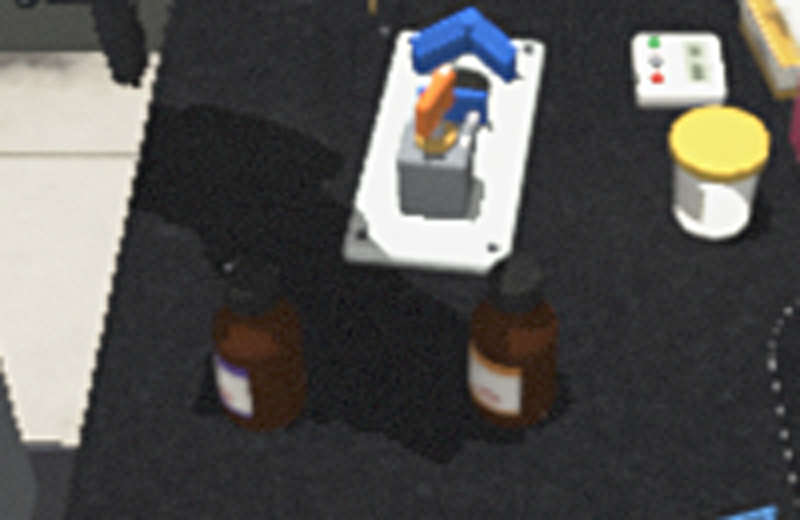

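View pics/s1.png

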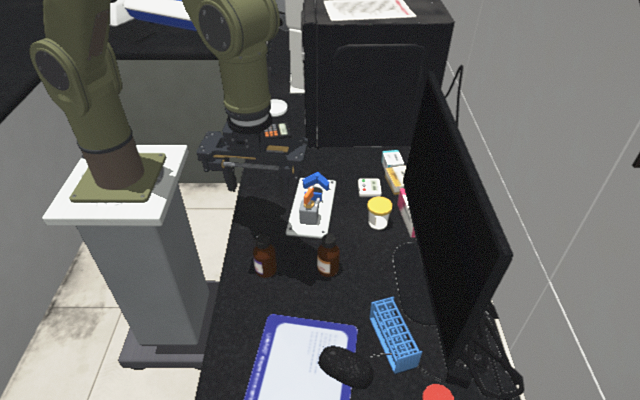

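```bash
python3 - <<'E'
from h import *
s=snap('top','t1.png');stt()
S=dict(np.load('pics/s1.npz'));print(proj(S,[.4388,-.3143,.2]),proj(s,[.4388,-.3143,.2]))
E
```

```text
t 2.53 pos [ 0.4392 -0.3136  0.2001] psi -6.9 tilt [-0.0001  0.0014] q [ 0.45  0.59  0.14  1.84 -0.12  0.72  0.54] F [ 0.6  0.9 -0. ] M [-0.06  0.07 -0.06] op 0.9984407564776997
[259.87162413 202.06393297] [389.36035853 260.78124323]
```

View pics/t1.png

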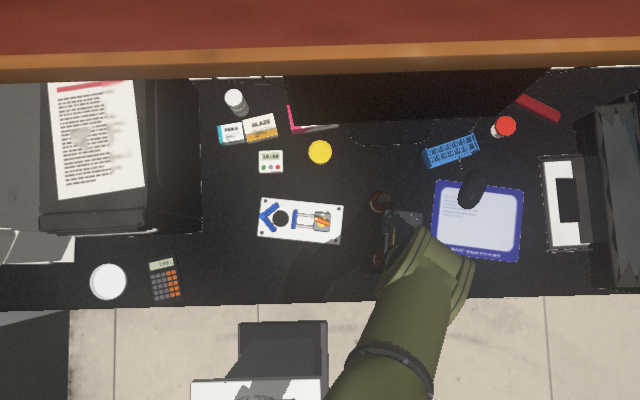

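```bash
python3 - <<'E'
from h import *
for f,(a,b,c,d) in dict(s1=(100,290,180,380),t1=(170,300,330,480)).items():
    p=dict(np.load(f'pics/{f}.npz'))['pixels'][a:b,c:d]; p=(255*(p/255.)**.4).astype(np.uint8)
    cv2.imwrite(f'pics/{f}z2.png',cv2.resize(p[...,::-1],None,fx=3.1,fy=3.1,interpolation=cv2.INTER_CUBIC))
E
```

```text
(no output)
```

View pics/s1z2.png

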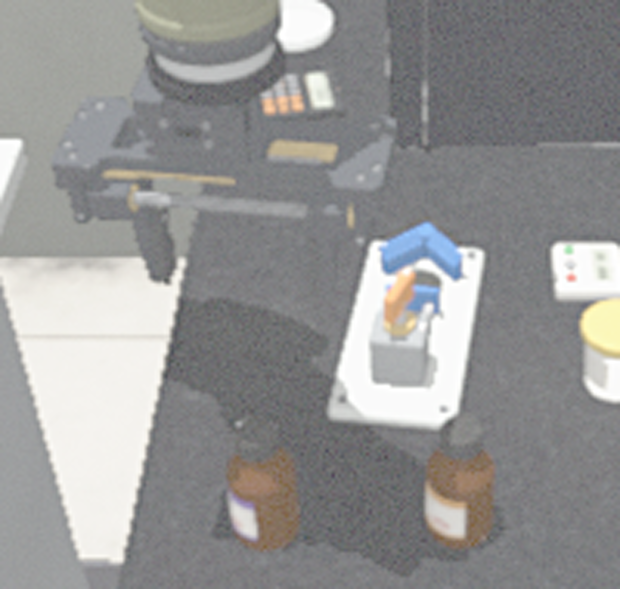

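View pics/t1z2.png

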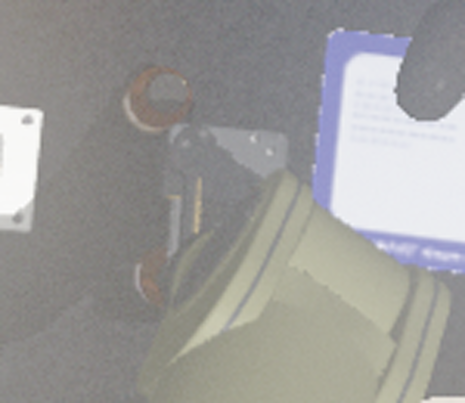

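```bash
python3 - <<'E'
from h import *
S=dict(np.load('pics/s1.npz'))
for d in(-.061,-.044,.044,.061):
  for z in(.192,.22): print(d,z,proj(S,[.4388+d*.9925,-.3143-d*.12,z]))
E
```

```text
-0.061 0.192 [230.26722903 202.43974287]
-0.061 0.22 [228.32283065 191.93725936]
-0.044 0.192 [238.58155939 203.15595944]
-0.044 0.22 [236.81547075 192.65033007]
0.044 0.192 [282.090519   206.90392667]
0.044 0.22 [281.26812341 196.38272472]
0.061 0.192 [290.58762295 207.63588779]
0.061 0.22 [289.95160373 197.11181901]
```

```bash
python3 - <<'E'
from h import *
S=dict(np.load('pics/s1.npz'))
for d in(-.0935,.0935):
 for e in (-.0375,.0375):
  for z in(.256,.3): print(d,e,z,proj(S,[.4388+d*.9925+e*.12,-.3143-d*.12+e*.9925,z]).round(1))
stt()
E
```

```text
-0.0935 -0.0375 0.256 [202.9 189.3]
-0.0935 -0.0375 0.3 [198.5 170.6]
-0.0935 0.0375 0.256 [214.9 164.3]
-0.0935 0.0375 0.3 [211.2 146. ]
0.0935 -0.0375 0.256 [303.3 197.7]
0.0935 -0.0375 0.3 [302.6 179. ]
0.0935 0.0375 0.256 [309.1 171.7]
0.0935 0.0375 0.3 [308.7 153.3]
t 2.53 pos [ 0.4392 -0.3136  0.2001] psi -6.9 tilt [-0.0001  0.0014] q [ 0.45  0.59  0.14  1.84 -0.12  0.72  0.54] F [ 0.6  0.9 -0. ] M [-0.06  0.07 -0.06] op 0.9984407564776997
```

```bash
python3 - <<'E'
from h import *
s=snap('side','s2.png');stt()
p=s['pixels'][100:290,180:380]; p=(255*(p/255.)**.4).astype(np.uint8)
cv2.imwrite('pics/s2z.png',cv2.resize(p[...,::-1],None,fx=3.1,fy=3.1,interpolation=cv2.INTER_CUBIC))
E
```

```text
t 2.58 pos [ 0.4393 -0.3137  0.2002] psi -6.89 tilt [0.0001 0.0011] q [ 0.45  0.59  0.14  1.84 -0.12  0.72  0.54] F [-0.1 -0.4  0.3] M [-0.02  0.04 -0.03] op 0.999233669373168
```

View pics/s2z.png

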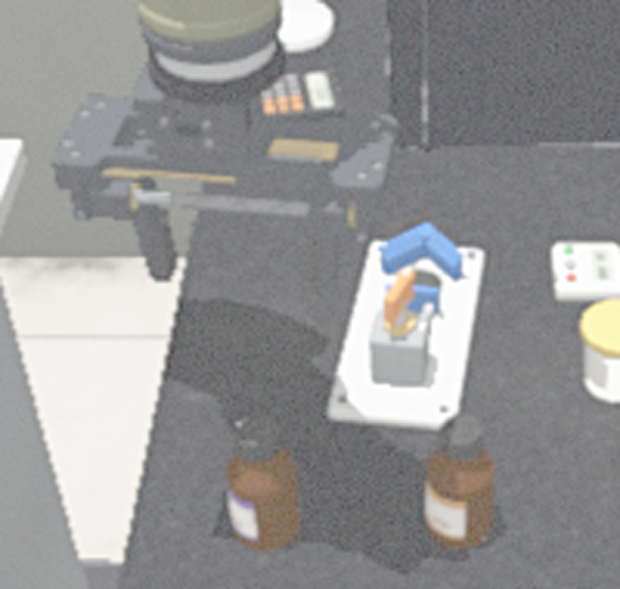

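```bash
python3 - <<'E'
from h import *
S=dict(np.load('pics/t1.npz'))
d=.0935
for e in (-.0375,.0375):
  for z in(.256,.3): print(d,e,z,proj(S,[.4388+d*.9925+e*.12,-.3143-d*.12+e*.9925,z]).round(1))
E
```

```text
0.0935 -0.0375 0.256 [415.9 216.1]
0.0935 -0.0375 0.3 [420.5 214.6]
0.0935 0.0375 0.256 [378.  212.6]
0.0935 0.0375 0.3 [380.7 211. ]
```

```bash
python3 - <<'E'
from h import *
S=dict(np.load('pics/s2.npz'))
for z in(0,.065,.104): print(z,proj(S,[.437,-.3215,z]).round(1),proj(S,[.437,-.3215-.0155,z]).round(1),proj(S,[.437,-.3215+.0155,z]).round(1))
for p in [(.5295,-.177,.106),(.5295,-.177,.078)]: print(proj(S,p))
E
python3 - <<'E'
import cv2,numpy as np
p=cv2.imread('pics/s2.png')[225:285,240:350];p=(255*(p/255.)**.4).astype(np.uint8)
cv2.imwrite('pics/bz.png',cv2.resize(p,None,fx=7,fy=7,interpolation=cv2.INTER_CUBIC))
E
```

```text
0 [266.8 269. ] [266.1 274.5] [267.4 263.6]
0.065 [264.3 250.1] [263.7 255.6] [265.  244.7]
0.104 [262.8 237.8] [262.1 243.3] [263.5 232.4]
[308.22385884 191.6533408 ]
[308.42292051 200.45194541]
```

View pics/bz.png

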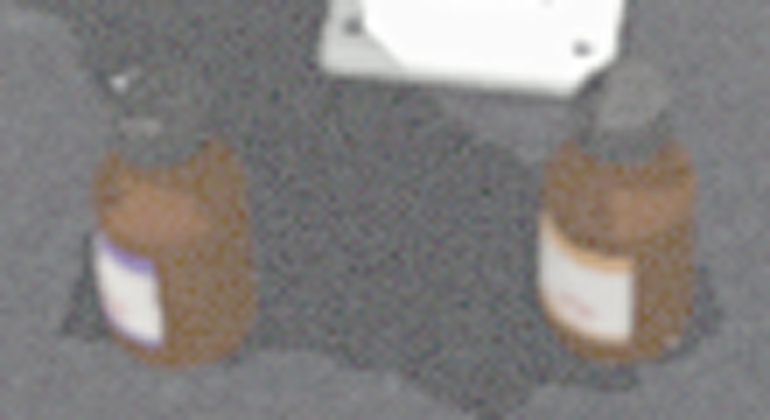

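{"api": "carry_out", "payload": {"commands": [[[0,0,0,-0.7,0,6.5,8.8],[0,0,0,-0.7,0,6.5,8.8],[0,0,0,-0.7,0,6.5,8.8],[0,0,0,-0.7,0,6.5,8.8],[0,0,0,-0.7,0,6.5,8.8]]]}}

```text
clock: 3.0
tool_pos: [0.4389, -0.3223, 0.1363]
eef_rot: [0.749, 0.663, 0.0, 0.001]
contact_force: [0.4, 0.1, 0.6]
opening: 0.996
```

```bash
cat >> h.py <<'E'
def look(n,f,a,b,c,d,k):
    s=snap(n,f); p=s['pixels'][a:b,c:d]; p=(255*(p/255.)**.4).astype(np.uint8)
    cv2.imwrite('pics/'+f[:-4]+'z.png',cv2.resize(p[...,::-1],None,fx=k,fy=k,interpolation=cv2.INTER_CUBIC)); return s
E
python3 - <<'E'
from h import *
S=look('side','s3.png',130,290,190,350,3.7);stt()
p=r.get_state()['tool_pos']
for d in(-.061,-.044,.044,.061): print(d,proj(S,[p[0]+d*.9925,p[1]-d*.12,p[2]-.008]).round(1))
E
```

```text
t 3.05 pos [ 0.4391 -0.3226  0.1367] psi -7.0 tilt [ 0.0025 -0.0013] q [ 0.48  0.69  0.12  1.89 -0.14  0.57  0.57] F [0.7 0.3 0.6] M [-0.09  0.09  0.04] op 0.9959322882207784
-0.061 [234.  227.5]
-0.044 [241.9 228.2]
0.044 [283.7 232. ]
0.061 [291.9 232.8]
```

View pics/s3z.png

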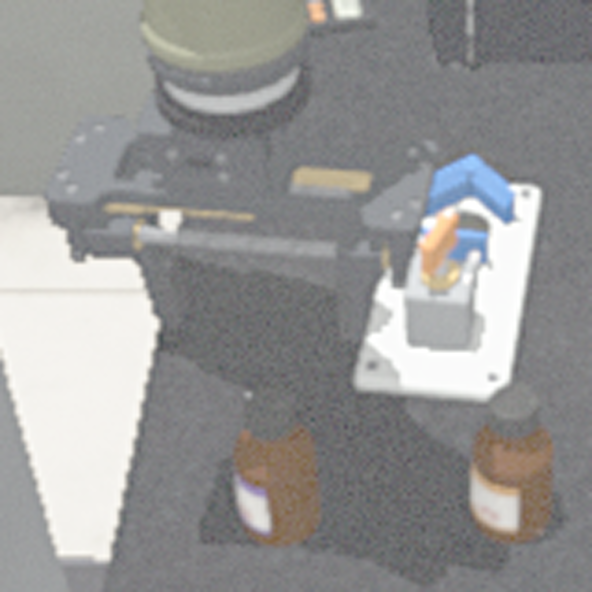

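{"api": "carry_out", "payload": {"commands": [[[0,0,0,0,-0.2,3,8.8],[0,0,0,0,-0.2,6,8.8],[0,0,0,0,-0.2,6,8.8],[0,0,0,0,-0.2,6,8.8]]]}}

```text
clock: 3.38
tool_pos: [0.436, -0.322, 0.0756]
eef_rot: [0.749, 0.662, 0.0, -0.0]
contact_force: [1.2, 0.2, 0.3]
opening: 1.0
```

```bash
python3 - <<'E'
from h import *
S=look('side','s4.png',160,290,200,350,5);stt()
p=r.get_state()['tool_pos']
for d in(-.061,-.044,.044,.061): print(d,proj(S,[p[0]+d*.9925,p[1]-d*.12,p[2]-.008]).round(1))
E
```

```text
t 3.43 pos [ 0.4368 -0.3227  0.0766] psi -7.04 tilt [ 0.0015 -0.0009] q [ 0.5   0.79  0.09  1.93 -0.15  0.43  0.58] F [ 0.7 -0.7  1.1] M [-0.11  0.1   0.03] op 0.9952629854988885
-0.061 [236.5 246.8]
-0.044 [244.1 247.5]
0.044 [284.1 251.3]
0.061 [292.  252.1]
```

View pics/s4z.png

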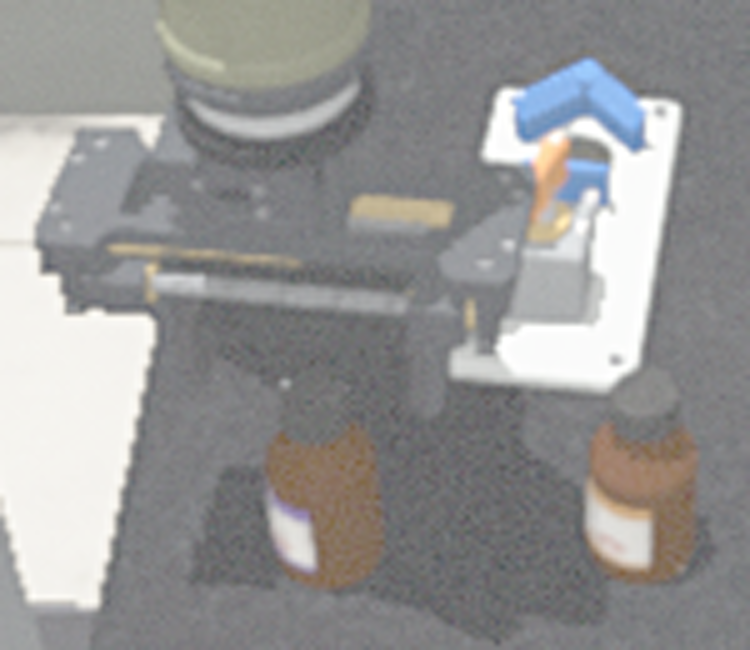

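```bash
python3 - <<'E'
from h import *
S=dict(np.load('pics/s2.npz'));T=dict(np.load('pics/t1.npz'))
def tri(a,b):
    o1,d1=ray(S,*a);o2,d2=ray(T,*b)
    A=np.c_[d1,-d2];x=np.linalg.lstsq(A,o2-o1,rcond=None)[0];p,q=o1+d1*x[0],o2+d2*x[1];return (p+q)/2,np.linalg.norm(p-q)
print(tri((307.4,140.3),(385,210)));print(tri((304,159.7),(422,212)))
T=look('top','t4.png',170,300,330,480,5)
E
```

```text
(array([ 0.53492402, -0.29232061,  0.33206753]), np.float64(0.001184886965249256))
(array([ 0.52990554, -0.35774578,  0.33812885]), np.float64(0.0006109582599477257))
```

View pics/t4z.png

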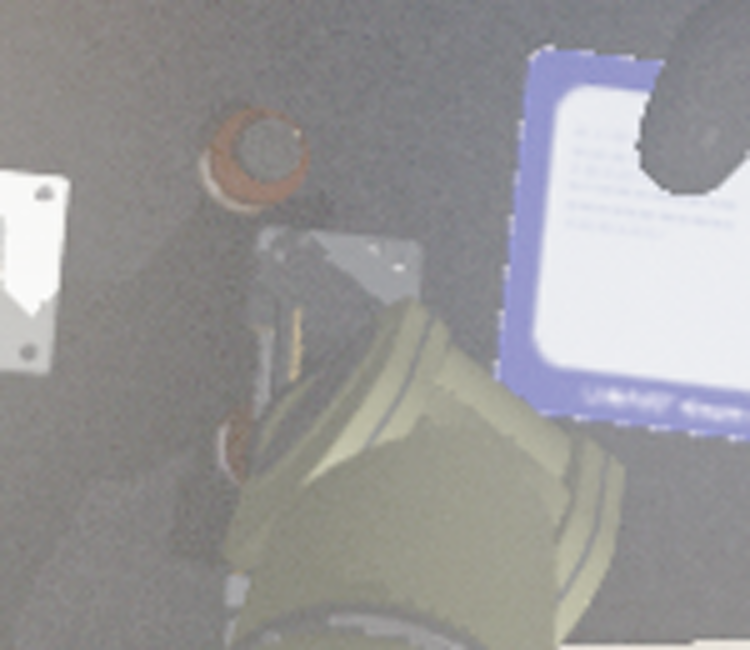

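```bash
python3 - <<'E'
from h import *
S=dict(np.load('pics/s4.npz'))
def ony(u,v,y):
    o,d=ray(S,u,v); return (o+d*(y-o[1])/d[1]).round(4)
for y in(-.36,-.34,-.322): print(y,'bodyL',ony(214,222,y),'finger tip',ony(285.6,243,y),'rod',ony(270,221,y))
E
```

```text
-0.36 bodyL [ 0.3549 -0.36    0.1902] finger tip [ 0.4886 -0.36    0.1309] rod [ 0.4621 -0.36    0.1933]
-0.34 bodyL [ 0.3481 -0.34    0.1699] finger tip [ 0.4863 -0.34    0.1086] rod [ 0.4589 -0.34    0.1731]
-0.322 bodyL [ 0.342  -0.322   0.1516] finger tip [ 0.4842 -0.322   0.0885] rod [ 0.456  -0.322   0.1549]
```

{"api": "carry_out", "payload": {"commands": [[[0,0,0,0,0,1,8.8],[0,0,0,0,0,2,8.8],[0,0,0,0,0,2.4,8.8],[0,0,0,0,0,2.4,8.8],[0,0,0,0,0,2.4,8.8]]]}}

```text
clock: 3.9
tool_pos: [0.4357, -0.3221, 0.0508]
eef_rot: [0.749, 0.662, -0.0, -0.0]
contact_force: [0.1, -0.3, 0.1]
opening: 0.996
```

```bash
python3 - <<'E'
from h import *
S=look('side','s5.png',180,290,210,340,6);stt()
p=r.get_state()['tool_pos']
for d in(-.061,-.044,.044,.061): print(d,proj(S,[p[0]+d*.9925,p[1]-d*.12,p[2]-.008]).round(1))
E
```

```text
t 3.95 pos [ 0.4359 -0.3223  0.051 ] psi -7.05 tilt [-0.0002  0.0001] q [ 0.51  0.83  0.08  1.94 -0.16  0.37  0.58] F [-0.   0.1  0.2] M [-0.1   0.03 -0.03] op 0.999851258831583
-0.061 [237.5 254.3]
-0.044 [245.1 255. ]
0.044 [284.4 258.9]
0.061 [292.1 259.6]
```

View pics/s5z.png

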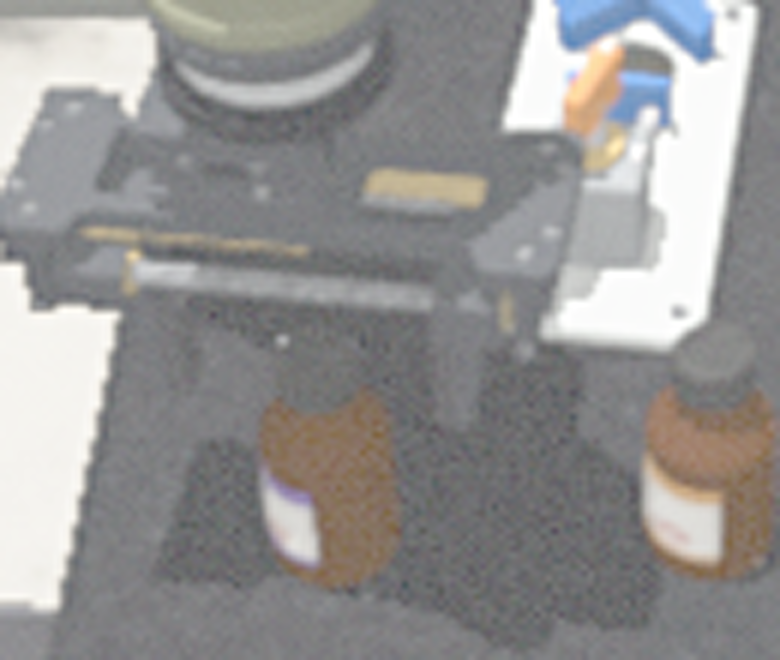

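```bash
python3 - <<'E'
from h import *
T=dict(np.load('pics/t4.npz'))
for z in(.16,.21,.24): print(z,onz(T,330+255/5,170+230/5,z).round(4),onz(T,330+421/5,170+240/5,z).round(4))
stt()
print(proj(T,[.436,-.322,.065]),proj(T,[.436,-.322,.104]))
E
```

```text
0.16 [ 0.5346 -0.3057  0.16  ] [ 0.5282 -0.378   0.16  ]
0.21 [ 0.5318 -0.2996  0.21  ] [ 0.5257 -0.3682  0.21  ]
0.24 [ 0.5301 -0.2959  0.24  ] [ 0.5242 -0.3624  0.24  ]
t 3.95 pos [ 0.4359 -0.3223  0.051 ] psi -7.05 tilt [-0.0002  0.0001] q [ 0.51  0.83  0.08  1.94 -0.16  0.37  0.58] F [-0.   0.1  0.2] M [-0.1   0.03 -0.03] op 0.999851258831583
[384.76748352 259.77102541] [386.96219921 260.36616905]
```

{"api": "carry_out", "payload": {"commands": [[[0,0,0,0,0,0,6],[0,0,0,0,0,0,5],[0,0,0,0,0,0,4.4],[0,0,0,0,0,0,4.4],[0,0,0,0,0,0,4.4],[0,0,0,0,0,0,4.4],[0,0,0,0,0,0,4.4]]], "force": 8}}

```text
clock: 4.53
tool_pos: [0.436, -0.3223, 0.0511]
eef_rot: [0.749, 0.662, 0.0, 0.0]
contact_force: [0.1, -0.8, 0.9]
opening: 0.505
```

```bash
python3 - <<'E'
from h import *
stt();print(r.get_state()['opening']*88)
S=look('side','s6.png',180,290,210,340,6)
E
```

```text
t 4.53 pos [ 0.436  -0.3223  0.0511] psi -7.05 tilt [ 0.0001 -0.    ] q [ 0.51  0.83  0.08  1.94 -0.16  0.37  0.58] F [ 0.1 -0.8  0.9] M [-0.06  0.04  0.03] op 0.5050441048861359
44.443881229979965
```

View pics/s6z.png

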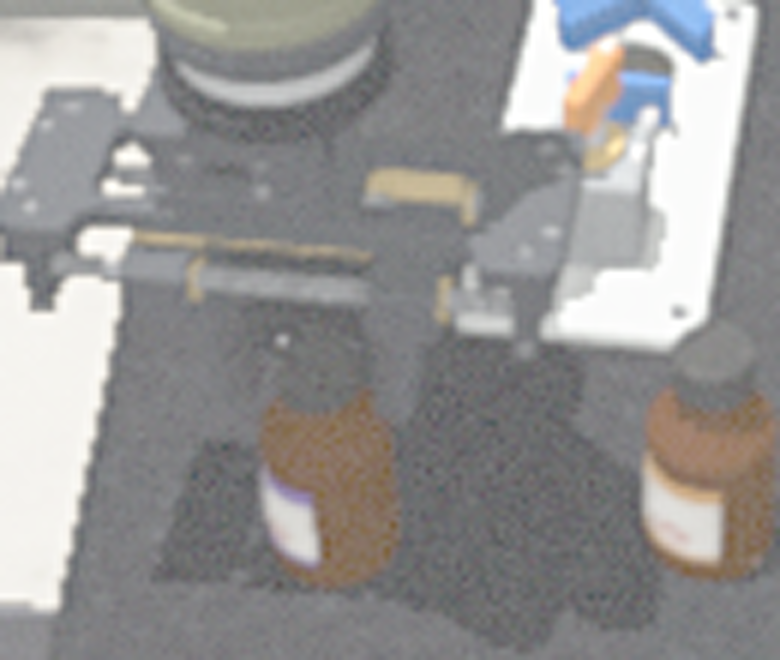

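{"api": "carry_out", "payload": {"commands": [[[0,0,0,0,0,0,4],[0,0,0,0,0,0,3.5],[0,0,0,0,0,0,3],[0,0,0,0,0,0,2.6],[0,0,0,0,0,0,2.6],[0,0,0,0,0,0,2.6]]], "force": 3}}

```text
clock: 5.08
tool_pos: [0.4359, -0.3223, 0.051]
eef_rot: [0.749, 0.662, 0.0, -0.0]
contact_force: [-0.3, -0.3, -0.9]
opening: 0.387
```

```bash
python3 - <<'E'
from h import *
stt();print(r.get_state()['opening']*88)
S=look('side','s7.png',180,290,210,340,6)
E
```

```text
t 5.08 pos [ 0.4359 -0.3223  0.051 ] psi -7.05 tilt [-0.      0.0001] q [ 0.51  0.83  0.08  1.94 -0.16  0.37  0.58] F [-0.3 -0.3 -0.9] M [-0.08  0.09 -0.01] op 0.3870861542533793
34.06358157429737
```

View pics/s7z.png

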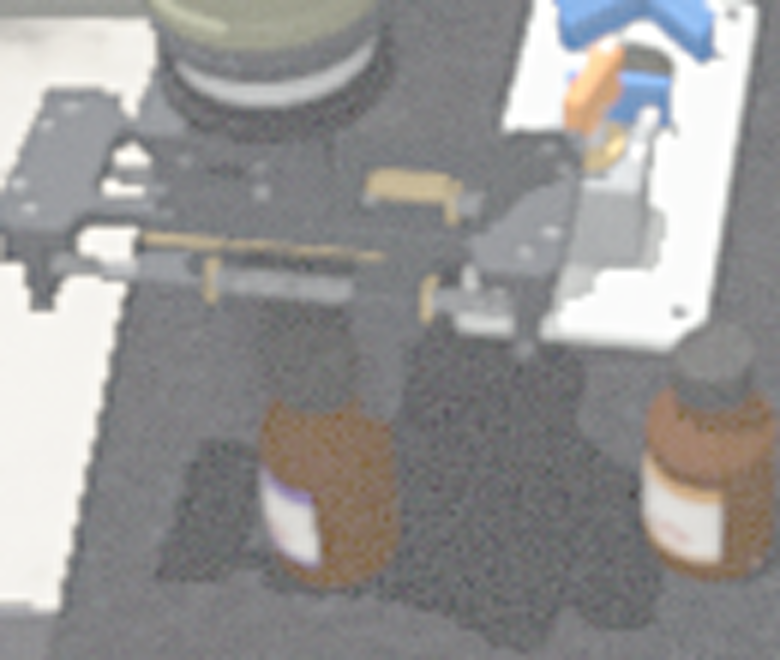

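{"api": "carry_out", "payload": {"commands": [[[0,0,0,0,0,0,8.8],[0,0,0,0,0,0,8.8],[0,0,0,0,0,0,8.8],[0,0,0,0,0,0,8.8],[0,0,0,0,0,0,8.8],[0,0,0,0,0,0,8.8],[0,0,0,0,0,0.4,8.8],[0,0,0,0,0,0.4,8.8]]]}}

```text
clock: 5.8
tool_pos: [0.4357, -0.3221, 0.0465]
eef_rot: [0.749, 0.662, -0.0, -0.0]
contact_force: [0.3, 0.1, 0.1]
opening: 0.969
```

```bash
python3 - <<'E'
from h import *
T=dict(np.load('pics/t4.npz'))
for z in(.16,.2,.22): print(z,proj(T,[.436+.0375*.12,-.3223+.0375,z]).round(1),proj(T,[.436,-.3223+.0375+.023,z]).round(1))
stt();print(r.get_state()['opening']*88)
S=look('side','s8.png',220,290,240,300,10)
E
```

```text
0.16 [373.1 259.7] [362.6 262.1]
0.2 [375.1 260.4] [364.1 262.8]
0.22 [376.2 260.7] [365.  263.3]
t 5.8 pos [ 0.4357 -0.3221  0.0465] psi -7.04 tilt [-0.0006  0.0005] q [ 0.51  0.84  0.08  1.95 -0.16  0.36  0.58] F [0.3 0.1 0.1] M [-0.09  0.13  0.05] op 0.9691635343603073
85.28639102370704
```

View pics/s8z.png

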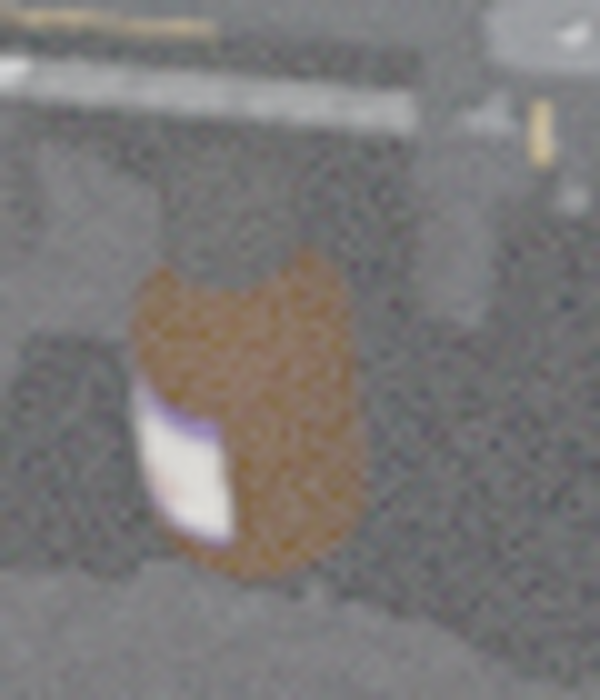

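{"api": "carry_out", "payload": {"commands": [[[0,0,0,0,0,0.3,8.8],[0,0,0,0,0,0.6,8.8],[0,0,0,0,0,0.6,8.8],[0,0,0,0,0,0.6,8.8]]]}}

```text
clock: 6.18
tool_pos: [0.4357, -0.3222, 0.0408]
eef_rot: [0.749, 0.662, -0.0, -0.0]
contact_force: [0.3, -0.2, -0.0]
opening: 1.0
```

{"api": "carry_out", "payload": {"commands": [[[0,0,0,0,0,0.3,8.8],[0,0,0,0,0,0.6,8.8],[0,0,0,0,0,0.6,8.8],[0,0,0,0,0,0.6,8.8]]]}}

```text
clock: 6.52
tool_pos: [0.4358, -0.3222, 0.0349]
eef_rot: [0.749, 0.662, -0.0, -0.0]
contact_force: [-0.4, 0.1, -0.1]
opening: 0.999
```

```bash
python3 - <<'E'
from h import *
stt()
S=look('side','s9.png',220,290,240,300,10)
p=r.get_state()['tool_pos']
print(proj(S,[p[0]+.052,p[1]-.006,p[2]-.008]))
E
```

```text
t 6.52 pos [ 0.4358 -0.3222  0.0349] psi -7.04 tilt [-0.0003  0.0003] q [ 0.51  0.86  0.07  1.95 -0.16  0.34  0.59] F [-0.4  0.1 -0.1] M [-0.05  0.07  0.01] op 0.9993589366583495
[288.49833032 263.78567264]
```

View pics/s9z.png

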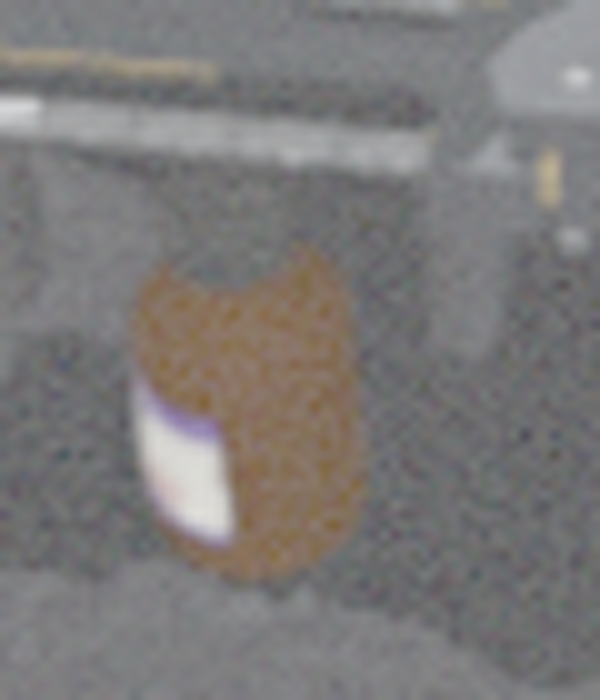

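{"api": "carry_out", "payload": {"commands": [[[0,0,0,0,0,0.3,8.8],[0,0,0,0,0,0.6,8.8],[0,0,0,0,0,0.6,8.8],[0,0,0,0,0,0.6,8.8]]]}}

```text
clock: 6.9
tool_pos: [0.4358, -0.3222, 0.0288]
eef_rot: [0.749, 0.662, -0.0, -0.0]
contact_force: [0.1, -0.3, -0.3]
opening: 0.999
```

{"api": "carry_out", "payload": {"commands": [[[0,0,0,0,0,0,6.5],[0,0,0,0,0,0,5.5],[0,0,0,0,0,0,4.4],[0,0,0,0,0,0,4.4],[0,0,0,0,0,0,4.4],[0,0,0,0,0,0,4.4],[0,0,0,0,0,0,4.4],[0,0,0,0,0,0,4.4]]], "force": 8}}

```text
clock: 7.57
tool_pos: [0.4358, -0.3223, 0.0291]
eef_rot: [0.749, 0.662, -0.0, -0.0]
contact_force: [-0.2, -1.0, -0.0]
opening: 0.526
```

```bash
python3 - <<'E'
from h import *
stt();print(r.get_state()['opening']*88)
S=look('side','s10.png',220,290,240,300,10)
E
```

```text
t 7.57 pos [ 0.4358 -0.3223  0.0291] psi -7.05 tilt [-0.0001  0.0001] q [ 0.51  0.87  0.07  1.95 -0.16  0.33  0.59] F [-0.2 -1.  -0. ] M [-0.09  0.1   0.06] op 0.5260699655429109
46.29415696777615
```

View pics/s10z.png

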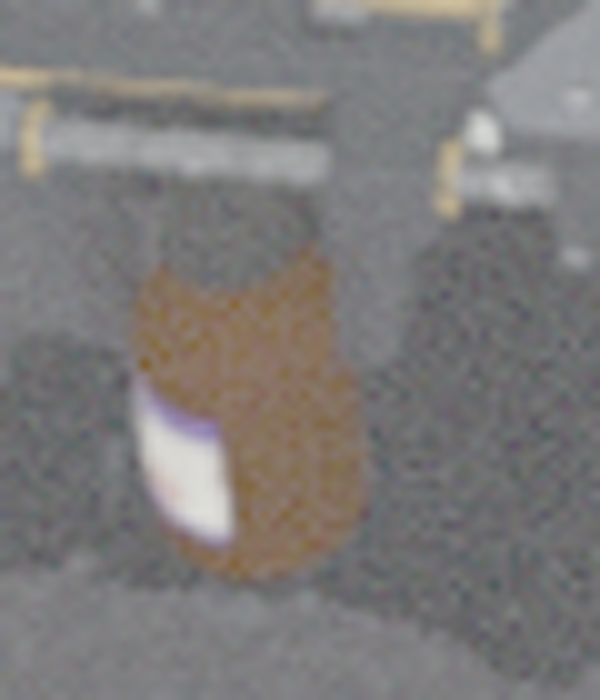

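{"api": "carry_out", "payload": {"commands": [[[0,0,0,0,0,0,7],[0,0,0,0,0,0,7],[0,0,0,0,0,0.3,7],[0,0,0,0,0,0.5,7],[0,0,0,0,0,0.5,7],[0,0,0,0,0,0.5,7]]]}}

```text
clock: 8.12
tool_pos: [0.4358, -0.3222, 0.0238]
eef_rot: [0.749, 0.662, -0.0, -0.0]
contact_force: [-0.3, 0.3, 0.4]
opening: 0.793
```

{"api": "carry_out", "payload": {"commands": [[[0,0,0,0,0,0,5.5],[0,0,0,0,0,0,4.4],[0,0,0,0,0,0,4],[0,0,0,0,0,0,4],[0,0,0,0,0,0,4],[0,0,0,0,0,0,4],[0,0,0,0,0,0,4],[0,0,0,0,0,0,4]]], "force": 8}}

```text
clock: 8.78
tool_pos: [0.4359, -0.3223, 0.0241]
eef_rot: [0.749, 0.662, 0.0, -0.0]
contact_force: [-0.3, 0.7, 1.1]
opening: 0.53
```

```bash
python3 - <<'E'
from h import *
stt();print(r.get_state()['opening']*88.1)
S=look('side','s11.png',220,290,240,300,10)
E
```

```text
t 8.78 pos [ 0.4359 -0.3223  0.0241] psi -7.05 tilt [0.     0.0001] q [ 0.51  0.88  0.07  1.95 -0.16  0.32  0.59] F [-0.3  0.7  1.1] M [-0.09  0.07  0.02] op 0.5299444206879669
46.68810346260988
```

View pics/s11z.png

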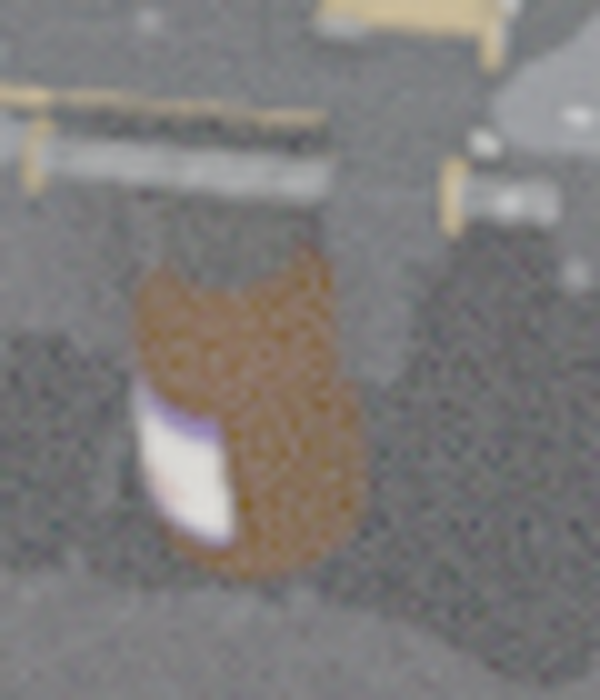

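{"api": "carry_out", "payload": {"commands": [[[0,0,0,0,0,0,4],[0,0,0,0,0,0,4],[0,0,0,0,0,0,4],[0,0,0,0,0,-1,4],[0,0,0,0,0,-2.5,4],[0,0,0,0,0,-4,4],[0,0,0,0,0,-4,4],[0,0,0,0,0,-4,4]]], "force": 20}}

```text
clock: 9.5
tool_pos: [0.4365, -0.3226, 0.0649]
eef_rot: [0.749, 0.662, 0.0, 0.001]
contact_force: [1.2, 0.9, -1.2]
opening: 0.529
```

```bash
python3 - <<'E'
from h import *
stt();print(r.get_state()['opening']*88.1)
S=look('side','s12.png',190,290,220,340,6)
E
```

```text
t 9.5 pos [ 0.4365 -0.3226  0.0649] psi -7.04 tilt [ 0.0017 -0.001 ] q [ 0.5   0.81  0.08  1.94 -0.16  0.4   0.58] F [ 1.2  0.9 -1.2] M [-0.08  0.06 -0.01] op 0.5294896973449303
46.64804233608836
```

View pics/s12z.png

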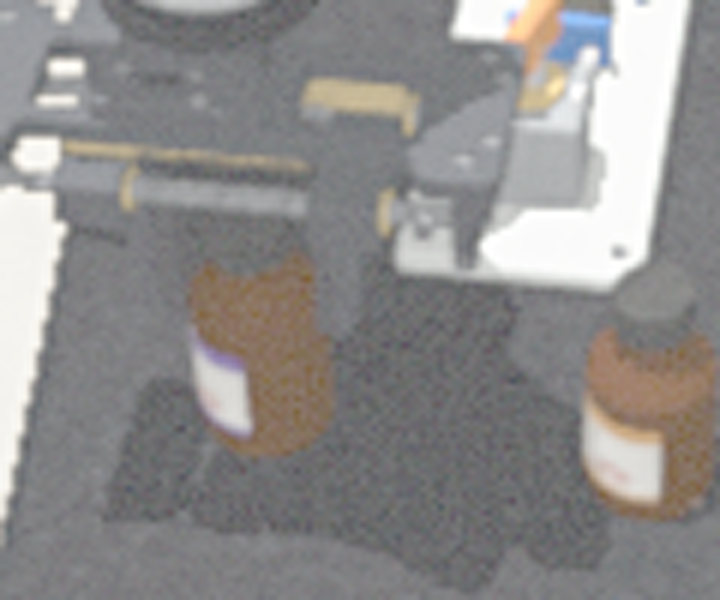

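```bash
python3 - <<'E'
from h import *
go([.4365,-.3226,.165],-7.45)
go([.5437,-.0755,.165],-7.45)
E
```

```text
turn [ 0.0003 -0.      0.0072] cm [ -0.03   0.06 -10.09]
turn [ 0.0003 -0.      0.0072] cm [ 25.81   7.67 -10.08]
```

{"api": "carry_out", "payload": {"commands": [[[0,0,0.007,0,0,-3,4],[0,0,0.007,0,0,-6,4],[0,0,0.007,0,0,-9,4],[0,0,0.007,2,0.6,-10,4],[0,0,0.007,4.5,1.3,-10,4],[0,0,0.007,7,2.1,-10,4],[0,0,0.007,9.5,2.8,-10,4],[0,0,0.007,12,3.6,-10,4],[0,0,0.007,14.5,4.3,-10,4],[0,0,0.007,17,5.05,-10,4]]]}}

```text
clock: 10.38
tool_pos: [0.5065, -0.1583, 0.1631]
eef_rot: [0.752, 0.66, -0.001, -0.001]
contact_force: [0.1, 0.1, -0.8]
opening: 0.528
```

{"api": "carry_out", "payload": {"commands": [[[0,0,0,2.5,0.75,0,4],[0,0,0,5,1.5,0,4],[0,0,0,7,2.1,0,4],[0,0,0,8.5,2.5,0,4],[0,0,0,8.8,2.6,0,4],[0,0,0,8.8,2.6,0,4],[0,0,0,8.8,2.6,0,4]]]}}

```text
clock: 10.97
tool_pos: [0.5432, -0.0771, 0.1635]
eef_rot: [0.752, 0.659, -0.001, -0.0]
contact_force: [-0.5, -1.5, -0.6]
opening: 0.532
```

```bash
python3 - <<'E'
from h import *
stt();print(r.get_state()['opening']*88.1);go([.5437,-.0755,.165],-7.45)
S=look('side','s13.png',120,240,250,380,6)
E
```

```text
t 10.97 pos [ 0.5432 -0.0771  0.1635] psi -7.5 tilt [-0.0016 -0.0009] q [-0.06  0.66  0.2   1.86 -0.2   0.65  0.12] F [-0.5 -1.5 -0.6] M [-0.11  0.1   0.  ] op 0.5320429989090423
46.87298820388662
turn [-0.0015  0.0011 -0.0009] cm [ 0.17  0.03 -0.15]
```

View pics/s13z.png

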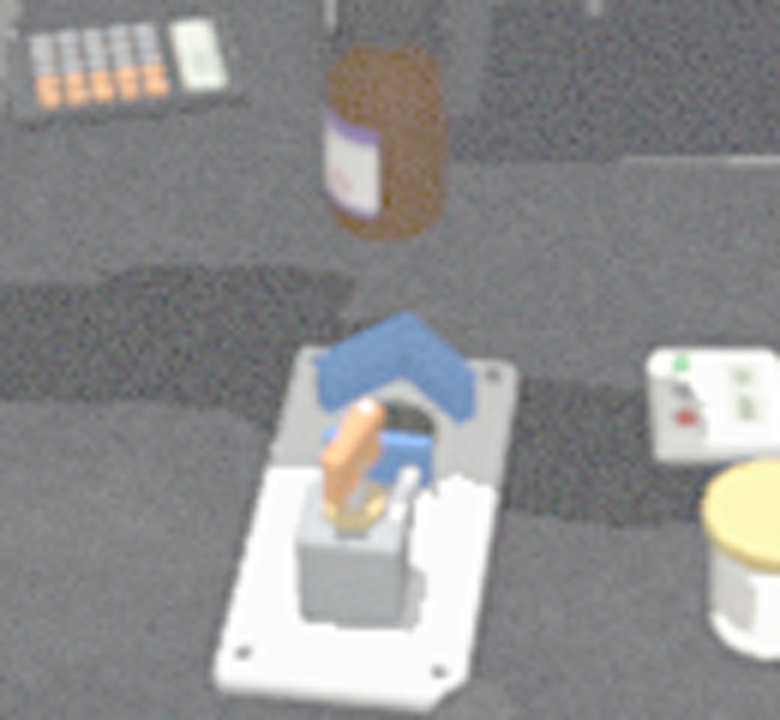

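```bash
python3 - <<'E'
from h import *
S=dict(np.load('pics/s13.npz'))
i=S['pixels'].astype(int);m=((i[...,0]-i[...,2])>14).astype(np.uint8);m[:120]=0;m[165:]=0;m[:,:300]=0;m[:,330:]=0
c=max(cv2.findContours(m,0,2)[0],key=cv2.contourArea);print(cv2.boundingRect(c))
for rr in range(140,161,3):
    x=np.where(m[rr])[0]; print(rr,x.min(),x.max(),end=' ; ')
x,y,w,h=cv2.boundingRect(c)
print(onz(S,x+w/2-.5+.5,y+h-.5,.1394))
for p in([.5432,-.0763,.1394],[.5432,-.0763-.024,.1394],[.5432,-.0763,.1794]):print(proj(S,p))
for d in(-.024,.024): print(proj(S,[.5432+d,-.0763,.1594]))
E
```

```text
(304, 127, 21, 33)
140 309 324 ; 143 314 323 ; 146 313 323 ; 149 305 323 ; 152 307 323 ; 155 305 323 ; 158 308 320 ; [ 0.54353753 -0.09730398  0.1394    ]
[314.45848641 154.28151038]
[314.34637439 160.25630904]
[314.33404204 140.82691917]
[304.5013534  147.62076458]
[324.29403494 147.65650887]
```

{"api": "carry_out", "payload": {"commands": [[[0,0,0,0,0.05,2,4],[0,0,0,0,0.05,4.5,4],[0,0,0,0,0.05,7,4],[0,0,0,0,0.05,8.5,4],[0,0,0,0,0.05,9.3,4],[0,0,0,0,0.05,9.3,4],[0,0,0,0,0.05,9.3,4]]]}}

```text
clock: 11.6
tool_pos: [0.5445, -0.0771, 0.0713]
eef_rot: [0.752, 0.659, -0.0, 0.0]
contact_force: [0.4, 0.6, -0.3]
opening: 0.529
```

```bash
python3 - <<'E'
from h import *
stt();S=look('side','s14.png',140,240,270,370,7)
T=look('top','t14.png',180,260,240,360,6)
E
```

```text
t 11.6 pos [ 0.5445 -0.0771  0.0713] psi -7.53 tilt [-0.0001 -0.0005] q [-0.03  0.8   0.14  1.91 -0.24  0.44  0.16] F [ 0.4  0.6 -0.3] M [-0.08  0.04  0.02] op 0.5291875541208089
```

View pics/s14z.png

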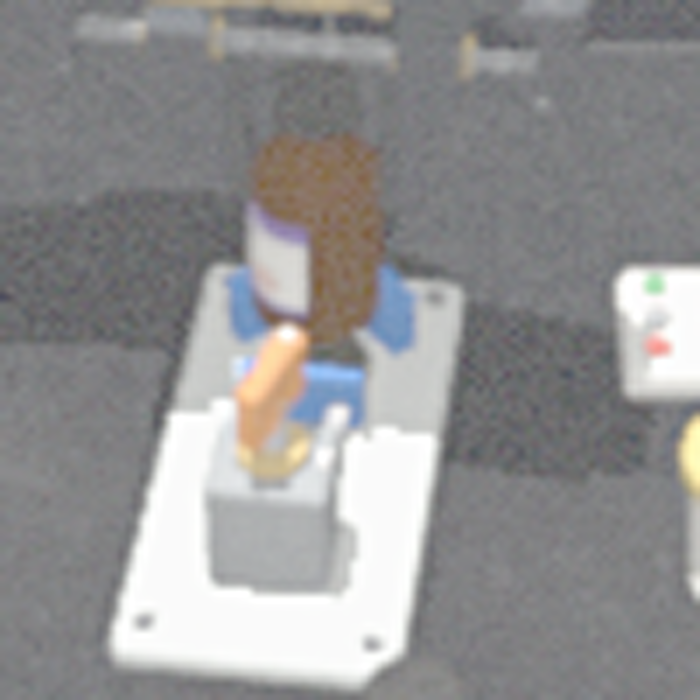

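View pics/t14z.png

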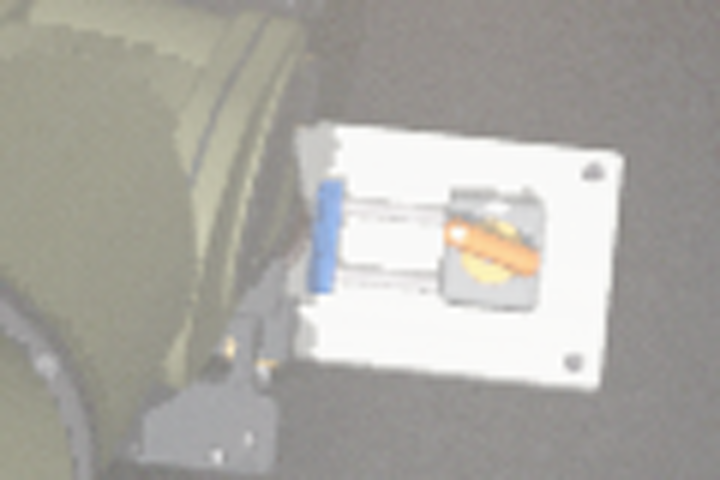

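{"api": "carry_out", "payload": {"commands": [[[0,0,0,0.05,-0.05,1,4],[0,0,0,0.05,-0.05,2,4],[0,0,0,0.05,-0.05,2.8,4],[0,0,0,0.05,-0.05,2.8,4],[0,0,0,0.05,-0.05,2.8,4]]]}}

```text
clock: 12.12
tool_pos: [0.5435, -0.0753, 0.0423]
eef_rot: [0.752, 0.66, -0.001, -0.001]
contact_force: [0.9, -0.1, -1.1]
opening: 0.524
```

```bash
python3 - <<'E'
from h import *
stt();S=look('side','s15.png',140,240,270,370,7)
E
```

```text
t 12.12 pos [ 0.5435 -0.0753  0.0423] psi -7.44 tilt [-0.0017  0.0003] q [-0.02  0.85  0.12  1.93 -0.25  0.38  0.16] F [ 0.9 -0.1 -1.1] M [-0.05  0.04  0.01] op 0.52421867786667
```

View pics/s15z.png

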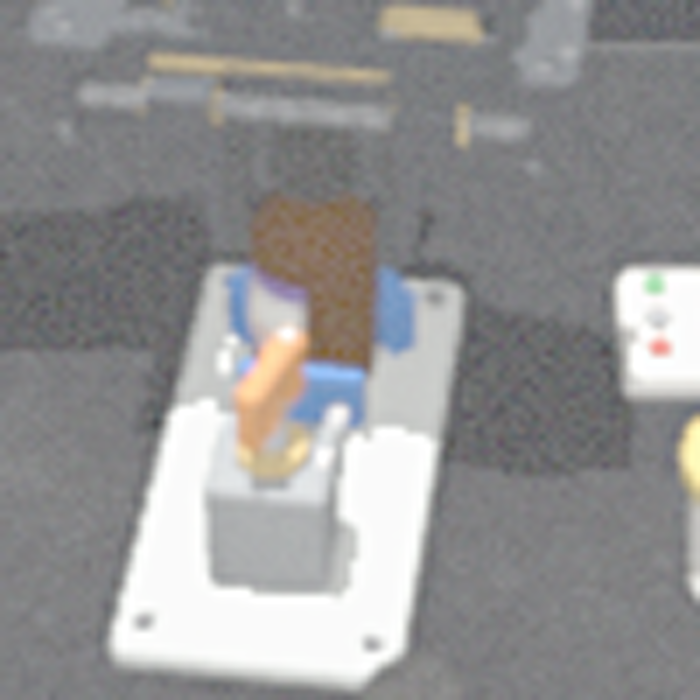

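Bottle has gone between V block and jaw with no side force. Lower slowly to contact.

{"api": "carry_out", "payload": {"commands": [[[0,0,0,0,0,0.2,4],[0,0,0,0,0,0.4,4],[0,0,0,0,0,0.5,4],[0,0,0,0,0,0.5,4]]]}}

```text
clock: 12.5
tool_pos: [0.5441, -0.0754, 0.038]
eef_rot: [0.752, 0.66, -0.0, -0.0]
contact_force: [-0.9, 0.5, -0.8]
opening: 0.523
```

{"api": "carry_out", "payload": {"commands": [[[0,0,0,0,0,0.1,4],[0,0,0,0,0,0.1,4]]]}}

```text
clock: 12.67
tool_pos: [0.5441, -0.0754, 0.0371]
eef_rot: [0.752, 0.66, 0.0, -0.0]
contact_force: [0.3, 0.6, -1.3]
opening: 0.528
```

```bash
python3 - <<'E'
from h import *
stt()
E
```

```text
t 12.67 pos [ 0.5441 -0.0754  0.0371] psi -7.44 tilt [-0.      0.0001] q [-0.01  0.86  0.12  1.93 -0.25  0.36  0.16] F [ 0.3  0.6 -1.3] M [-0.09  0.04 -0.  ] op 0.5280641909502041
```

{"api": "carry_out", "payload": {"commands": [[[0,0,0,0,0,0.1,4],[0,0,0,0,0,0.1,4],[0,0,0,0,0,0.1,4]]]}}

```text
clock: 12.92
tool_pos: [0.5443, -0.0754, 0.0361]
eef_rot: [0.752, 0.66, 0.0, 0.0]
contact_force: [-0.2, -0.2, -1.4]
opening: 0.524
```

{"api": "carry_out", "payload": {"commands": [[[0,0,0,0,0,0.1,4],[0,0,0,0,0,0.1,4],[0,0,0,0,0,0.1,4]]]}}

```text
clock: 13.17
tool_pos: [0.5443, -0.0754, 0.036]
eef_rot: [0.752, 0.66, 0.0, 0.0]
contact_force: [-1.2, 1.1, 7.5]
opening: 0.529
```

{"api": "carry_out", "payload": {"commands": [[[0,0,0,0,0,-0.07,4],[0,0,0,0,0,-0.07,4.9],[0,0,0,0,0,-0.07,5.5],[0,0,0,0,0,-0.07,6.5],[0,0,0,0,0,-0.07,7.5],[0,0,0,0,0,-0.07,7.5],[0,0,0,0,0,-0.07,7.5]]]}}

```text
clock: 13.75
tool_pos: [0.5441, -0.0754, 0.0357]
eef_rot: [0.752, 0.66, -0.0, -0.0]
contact_force: [0.4, 0.1, 0.5]
opening: 0.846
```

{"api": "carry_out", "payload": {"commands": [[[0,0,0,0,0,-2,7.5],[0,0,0,0,0,-4.5,7.5],[0,0,0,0,0,-8,7.5],[0,0,0,0,0,-11,7.5],[0,0,0,0,0,-14,7.5],[0,0,0,0,0,-14,7.5],[0,0,0,0,0,-14,7.5]]]}}

```text
clock: 14.33
tool_pos: [0.5452, -0.0755, 0.1773]
eef_rot: [0.752, 0.66, 0.001, 0.001]
contact_force: [0.2, -0.1, -0.4]
opening: 0.854
```

```bash
python3 - <<'E'
from h import *
stt();S=look('side','s16.png',140,240,270,370,7)
E
```

```text
t 14.33 pos [ 0.5452 -0.0755  0.1773] psi -7.44 tilt [ 0.0037 -0.0002] q [-0.07  0.64  0.21  1.84 -0.2   0.68  0.12] F [ 0.2 -0.1 -0.4] M [-0.13  0.08 -0.  ] op 0.8537434437069913
```

View pics/s16z.png

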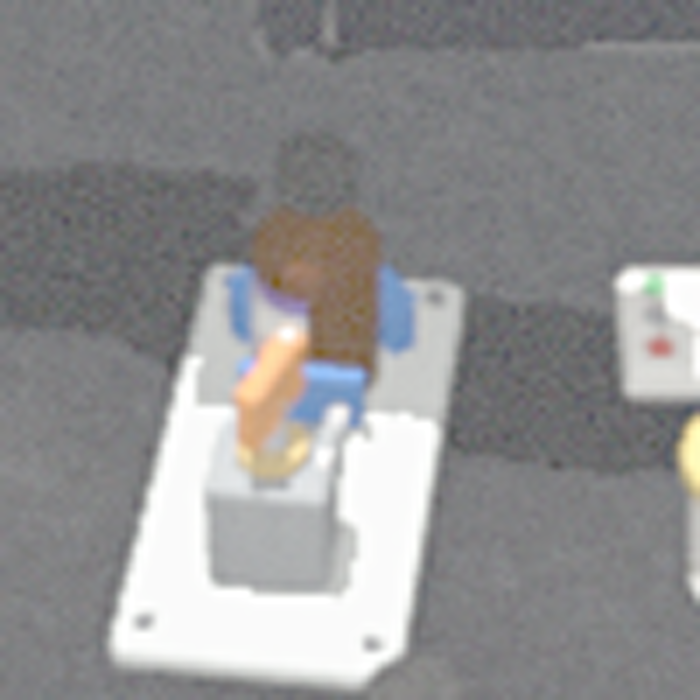

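```bash
python3 - <<'E'
from h import *
for f in('t0' if 0 else 'top0','t1','t14'):
    T=dict(np.load(f'pics/{f}.npz'));i=T['pixels'].astype(float)
    w=np.clip(i[...,0]-i[...,2]-60,0,80)*(i[...,1]<0.78*i[...,0]) ;mm=np.zeros_like(w);mm[205:235,308:335]=w[205:235,308:335]
    v,u=np.nonzero(mm);k=mm[v,u];P=np.array([onz(T,a,b,.106)[:2] for a,b in zip(u,v)])
    c=(P*k[:,None]).sum(0)/k.sum();C=np.cov(P.T,aweights=k);e,V=np.linalg.eigh(C);d=V[:,1]*np.sign(V[1,1]);a=np.arctan2(d[1],d[0])
    print(f,len(u),c,np.sqrt(e),np.degrees(a),'theta',a+np.radians(7.45))
    p=T['pixels'][200:240,300:345];cv2.imwrite(f'pics/w_{f}.png',cv2.resize(p[...,::-1],None,fx=16,fy=16,interpolation=cv2.INTER_NEAREST))
E
```

```text
top0 77 [ 0.52966896 -0.17623178] [0.00301641 0.01026787] 66.57777474846966 theta 1.2920284072855126
t1 77 [ 0.52965612 -0.17604671] [0.00306981 0.01029283] 67.11775447760928 theta 1.3014528314530263
t14 77 [ 0.52964517 -0.17630181] [0.0030916  0.01029074] 66.47068295891023 theta 1.2901593029558476
```

View pics/w_top0.png

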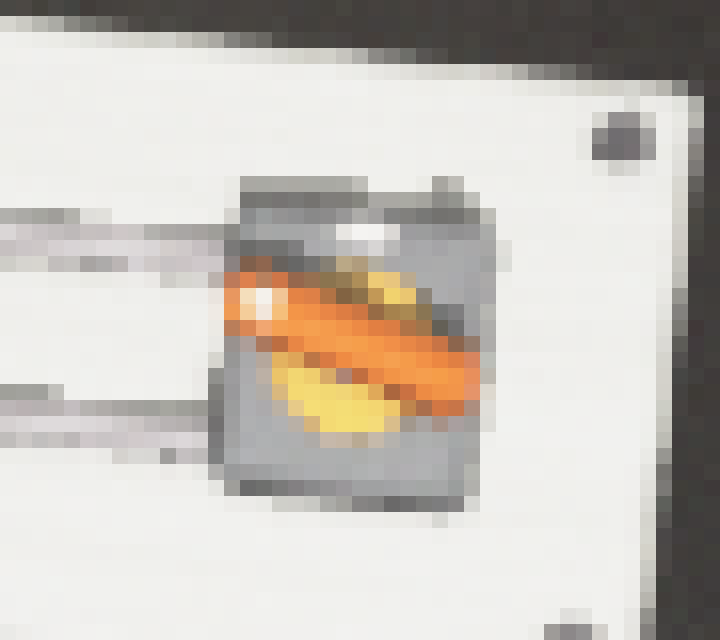

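```bash
python3 - <<'E'
from h import *
go([.5303,-.1756,.13],-23.4)
E
```

```text
turn [ 0.0003 -0.0003  0.2786] cm [-10.13  -0.06   4.58]
```

{"api": "carry_out", "payload": {"commands": [[[0,0,0.28,-3,0,0,6],[0,0,0.28,-6,0,0,5],[0,0,0.28,-8.5,0,2,5],[0,0,0.28,-10.1,-0.05,3.5,5],[0,0,0.28,-10.1,-0.05,4.6,5],[0,0,0.28,-10.1,-0.05,4.6,5],[0,0,0.28,-10.1,-0.05,4.6,5],[0,0,0.28,-10.1,-0.05,4.6,5]]]}}

```text
clock: 15.05
tool_pos: [0.5305, -0.1745, 0.1294]
eef_rot: [0.836, 0.549, -0.0, -0.001]
contact_force: [0.1, 0.1, 0.1]
opening: 0.564
```

```bash
python3 - <<'E'
from h import *
stt();go([.5303,-.1756,.07],-23.4);S=look('side','s17.png',120,240,260,380,6)
T=look('top','t17.png',180,260,260,380,6)
E
```

```text
t 15.05 pos [ 0.5305 -0.1745  0.1294] psi -23.42 tilt [-0.0009  0.0009] q [ 0.1   0.73  0.24  1.86 -0.28  0.59  0.1 ] F [0.1 0.1 0.1] M [-0.08  0.06  0.  ] op 0.5640822551232264
turn [-0.0012 -0.0005 -0.0003] cm [-0.11  0.03  5.94]
```

View pics/s17z.png

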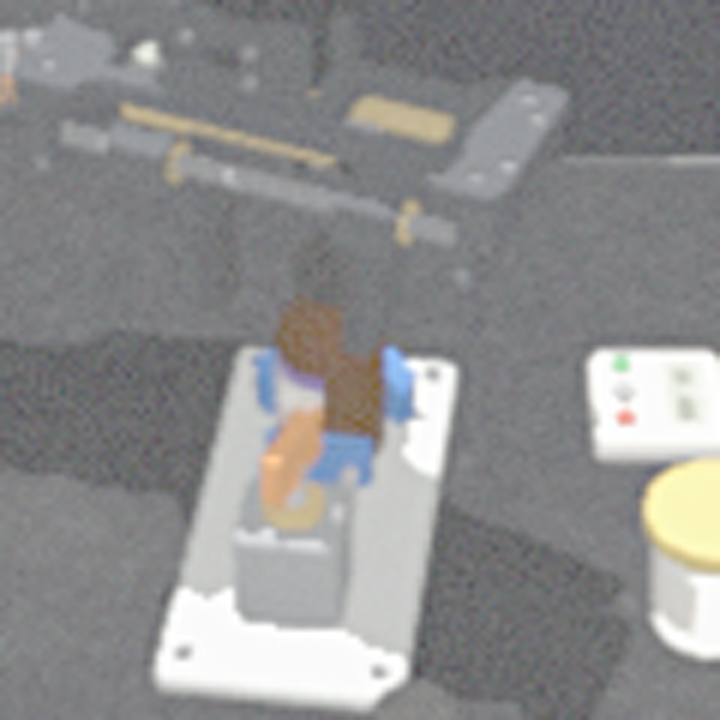

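View pics/t17z.png

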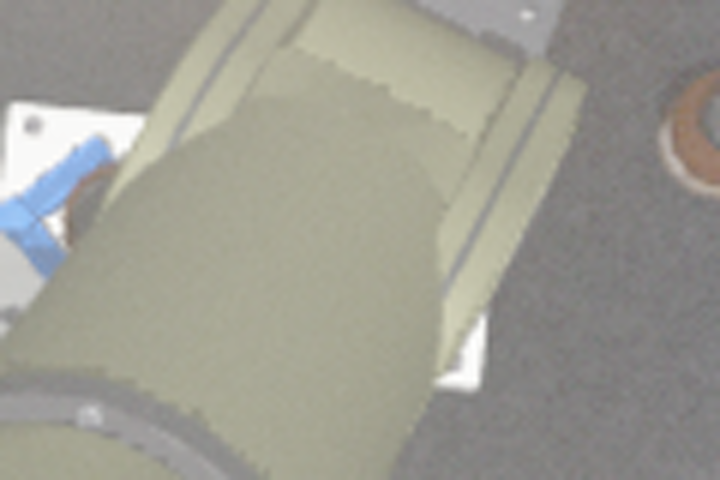

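{"api": "carry_out", "payload": {"commands": [[[0,0,0,-0.1,0.03,2,5],[0,0,0,-0.1,0.03,4,5],[0,0,0,-0.1,0.03,5.7,5],[0,0,0,-0.1,0.03,6,5],[0,0,0,-0.1,0.03,6,5]]]}}

```text
clock: 15.57
tool_pos: [0.5302, -0.1758, 0.0695]
eef_rot: [0.836, 0.549, -0.0, -0.001]
contact_force: [-1.0, -0.4, -0.4]
opening: 0.568
```

{"api": "carry_out", "payload": {"commands": [[[0,0,0,0,0,0.5,5],[0,0,0,0,0,1,5],[0,0,0,0,0,1.4,5],[0,0,0,0,0,1.4,5],[0,0,0,0,0,1.4,5]]]}}

```text
clock: 15.98
tool_pos: [0.5305, -0.1765, 0.0559]
eef_rot: [0.836, 0.548, 0.0, -0.0]
contact_force: [-0.2, 0.7, 0.3]
opening: 0.568
```

```bash
python3 - <<'E'
from h import *
stt();S=look('side','s18.png',140,240,270,370,7)
E
```

```text
t 15.98 pos [ 0.5305 -0.1765  0.0559] psi -23.49 tilt [0.0001 0.0001] q [ 0.14  0.84  0.18  1.89 -0.32  0.43  0.14] F [-0.2  0.7  0.3] M [-0.09  0.03 -0.08] op 0.5679452954687851
```

View pics/s18z.png

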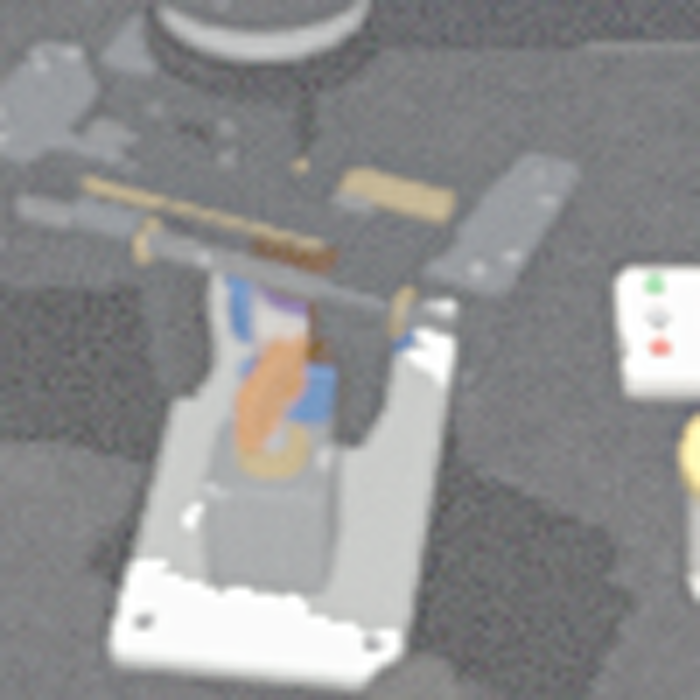

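{"api": "carry_out", "payload": {"commands": [[[0,0,0,0,0,0,3],[0,0,0,0,0,0,2],[0,0,0,0,0,0,1.4],[0,0,0,0,0,0,0.5],[0,0,0,0,0,0,0.5],[0,0,0,0,0,0,0.5],[0,0,0,0,0,0,0.5],[0,0,0,0,0,0,0.5]]], "force": 15}}

```text
clock: 16.7
tool_pos: [0.5295, -0.1761, 0.0558]
eef_rot: [0.836, 0.548, -0.0, -0.001]
contact_force: [-2.1, 1.0, 2.4]
opening: 0.11
```

```bash
python3 - <<'E'
from h import *
stt();print(r.get_state()['opening']*88.1)
S=look('side','s19.png',140,240,270,370,7)
E
```

```text
t 16.7 pos [ 0.5295 -0.1761  0.0558] psi -23.5 tilt [-0.0016  0.0009] q [ 0.14  0.84  0.18  1.9  -0.32  0.43  0.14] F [-2.1  1.   2.4] M [ 0.21  0.56 -0.06] op 0.11049223260160515
9.734365692201413
```

View pics/s19z.png

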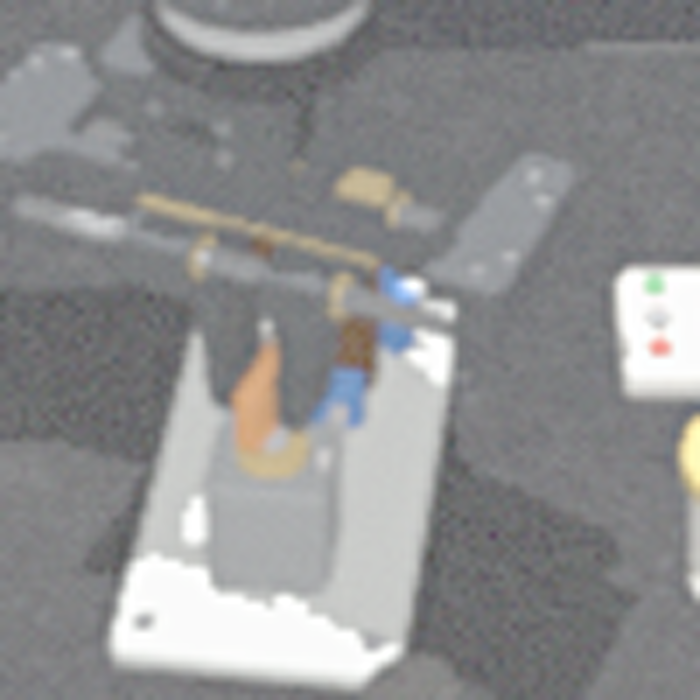

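{"api": "carry_out", "payload": {"commands": [[[0,0,0.1,0,-0.08,0,0.5],[0,0,0.2,0,-0.08,0,0.5],[0,0,0.3,0,-0.08,0,0.5],[0,0,0.4,0,-0.08,0,0.5],[0,0,0.5,0,-0.08,0,0.5],[0,0,0.6,0,-0.08,0,0.5],[0,0,0.7,0,-0.08,0,0.5],[0,0,0.8,0,-0.08,0,0.5],[0,0,0.9,0,-0.08,0,0.5],[0,0,0.9,0,-0.08,0,0.5]]], "force": 25}}

```text
clock: 17.58
tool_pos: [0.529, -0.1755, 0.0557]
eef_rot: [0.992, 0.129, -0.001, -0.0]
contact_force: [-2.9, 1.4, 3.4]
opening: 0.115
```

```bash
python3 - <<'E'
from h import *
stt();print(r.get_state()['opening']*88.1)
E
```

```text
t 17.58 pos [ 0.529  -0.1755  0.0557] psi -75.17 tilt [-0.0014  0.0008] q [ 0.01  0.88  0.4   1.9  -0.67  0.5  -0.43] F [-2.9  1.4  3.4] M [ 0.4   0.72 -0.  ] op 0.11486427459025096
10.119542591401109
```

{"api": "carry_out", "payload": {"commands": [[[0,0,0.08,0,0,0,0.5],[0,0,0.16,0,0,0,0.5],[0,0,0.24,0,0,0,0.5],[0,0,0.3,0,0,0,0.5],[0,0,0.3,0,0,0,0.5]]]}}

```text
clock: 18.0
tool_pos: [0.529, -0.1752, 0.0557]
eef_rot: [1.0, -0.019, -0.001, -0.001]
contact_force: [-3.2, 2.4, 5.4]
opening: 0.11
```

```bash
python3 - <<'E'
from h import *
stt();print(r.get_state()['opening']*88.1)
S=look('side','s20.png',140,240,270,370,7)
E
```

```text
t 18.0 pos [ 0.529  -0.1752  0.0557] psi -92.16 tilt [-0.0015  0.0015] q [-0.03  0.89  0.47  1.91 -0.77  0.53 -0.63] F [-3.2  2.4  5.4] M [ 0.51  0.78 -0.07] op 0.11027565770655785
9.715285443947746
```

View pics/s20z.png

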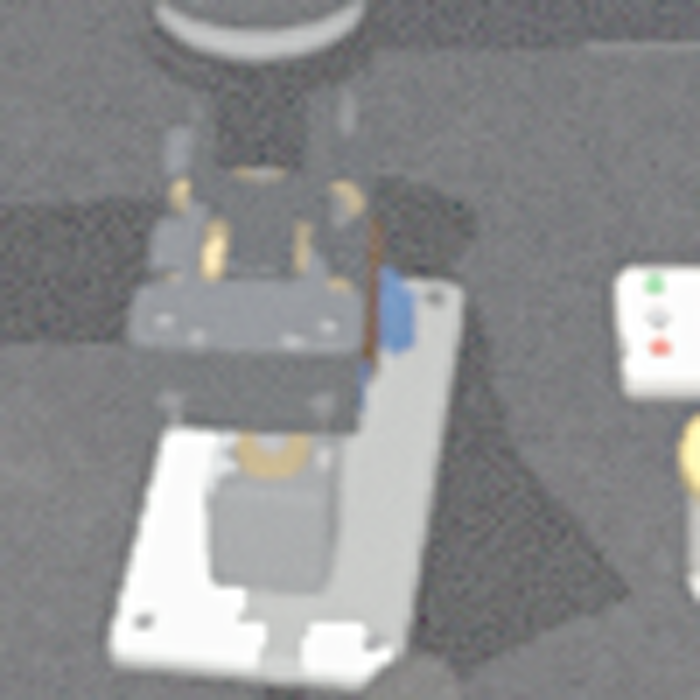

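{"api": "carry_out", "payload": {"commands": [[[0,0,0.05,0,0,0,0.5],[0,0,0.1,0,0,0,0.5],[0,0,0.1,0,0,0,0.5]]]}}

```text
clock: 18.3
tool_pos: [0.529, -0.1752, 0.0557]
eef_rot: [0.998, -0.068, -0.001, -0.001]
contact_force: [-3.2, 3.4, 5.2]
opening: 0.109
```

```bash
python3 - <<'E'
from h import *
stt();print(r.get_state()['opening']*88.1)
E
```

```text
t 18.3 pos [ 0.529  -0.1752  0.0557] psi -97.86 tilt [-0.0014  0.0018] q [-0.04  0.9   0.5   1.91 -0.8   0.55 -0.7 ] F [-3.2  3.4  5.2] M [ 0.67  0.82 -0.  ] op 0.10867176243936874
9.573982270908385
```

{"api": "carry_out", "payload": {"commands": [[[0,0,0.05,0,0,0,0.5],[0,0,0.06,0,0,0,0.5],[0,0,0.06,0,0,0,0.5]]]}}

```text
clock: 18.55
tool_pos: [0.5291, -0.1752, 0.0557]
eef_rot: [0.995, -0.097, -0.001, -0.001]
contact_force: [-2.9, 3.2, 4.7]
opening: 0.112
```

```bash
python3 - <<'E'
from h import *
stt();print(r.get_state()['opening']*88.1)
E
```

```text
t 18.55 pos [ 0.5291 -0.1752  0.0557] psi -101.13 tilt [-0.0014  0.0016] q [-0.05  0.9   0.51  1.91 -0.82  0.56 -0.74] F [-2.9  3.2  4.7] M [0.64 0.93 0.5 ] op 0.11168990373824554
9.839880519339431
```

{"api": "carry_out", "payload": {"commands": [[[0,0,0.03,0,0,0,0.5],[0,0,0.03,0,0,0,0.5],[0,0,0.03,0,0,0,0.5]]]}}

```text
clock: 18.8
tool_pos: [0.5293, -0.1753, 0.0557]
eef_rot: [0.994, -0.113, -0.001, -0.001]
contact_force: [-3.8, 4.0, 5.0]
opening: 0.122
```

```bash
python3 - <<'E'
from h import *
stt();print(r.get_state()['opening']*88.1)
S=look('side','s21.png',140,240,270,370,7)
E
```

```text
t 18.8 pos [ 0.5293 -0.1753  0.0557] psi -103.0 tilt [-0.001   0.0016] q [-0.05  0.91  0.52  1.91 -0.83  0.56 -0.76] F [-3.8  4.   5. ] M [0.9  0.89 0.4 ] op 0.12212921031033885
10.759583428340852
```

View pics/s21z.png

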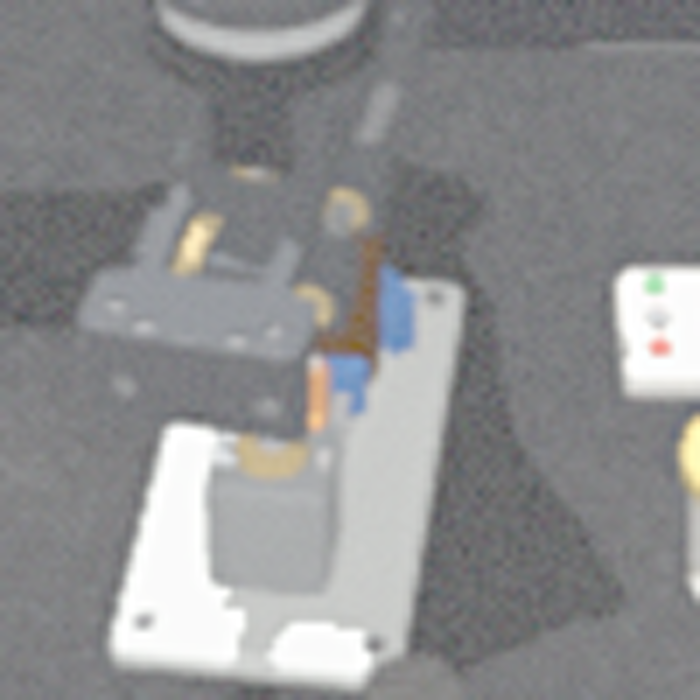

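{"api": "carry_out", "payload": {"commands": [[[0,0,-0.1,0,0,0,0.5],[0,0,-0.2,0,0,0,0.5],[0,0,-0.3,0,0,0,0.5],[0,0,-0.4,0,0,0,0.5],[0,0,-0.5,0,0,0,0.5],[0,0,-0.6,0,0,0,0.5],[0,0,-0.7,0,0,0,0.5],[0,0,-0.8,0,0,0,0.5],[0,0,-0.9,0,0,0,0.5],[0,0,-1,0,0,0,0.5]]]}}

```text
clock: 19.68
tool_pos: [0.5296, -0.1756, 0.0557]
eef_rot: [0.926, 0.378, 0.0, -0.001]
contact_force: [-3.3, 3.9, 3.0]
opening: 0.111
```

```bash
python3 - <<'E'
from h import *
stt();print(r.get_state()['opening']*88.1)
S=look('side','s22.png',140,240,270,370,7)
E
```

```text
t 19.68 pos [ 0.5296 -0.1756  0.0557] psi -45.56 tilt [-0.0001  0.0011] q [ 0.08  0.85  0.27  1.9  -0.48  0.45 -0.1 ] F [-3.3  3.9  3. ] M [ 0.59  0.74 -0.02] op 0.11142474685677951
9.816520198082275
```

View pics/s22z.png

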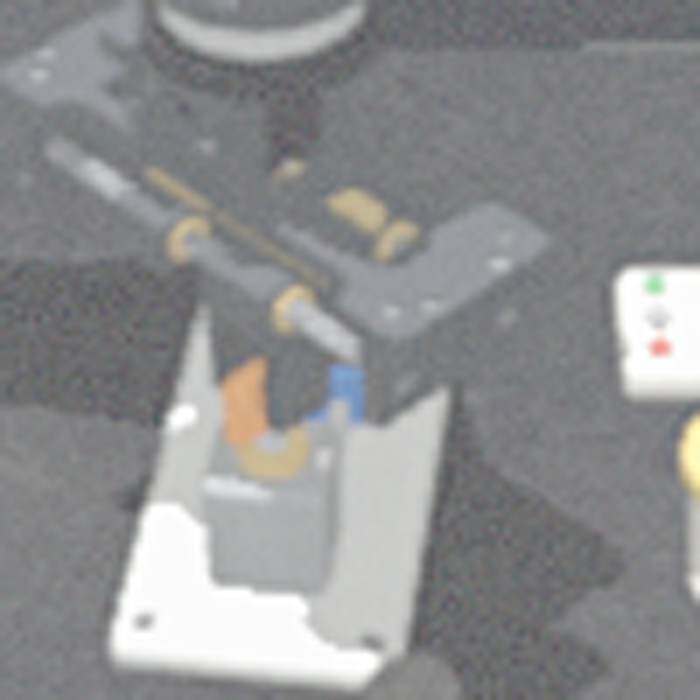

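{"api": "carry_out", "payload": {"commands": [[[0,0,-0.1,0,0,0,0.5],[0,0,-0.2,0,0,0,0.5],[0,0,-0.3,0,0,0,0.5],[0,0,-0.4,0,0,0,0.5],[0,0,-0.5,0,0,0,0.5],[0,0,-0.6,0,0,0,0.5],[0,0,-0.65,0,0,0,0.5],[0,0,-0.65,0,0,0,0.5],[0,0,-0.65,0,0,0,0.5]]]}}

```text
clock: 20.48
tool_pos: [0.5299, -0.1758, 0.0557]
eef_rot: [0.759, 0.651, 0.0, -0.0]
contact_force: [-1.5, 3.0, 2.5]
opening: 0.111
```

```bash
python3 - <<'E'
from h import *
stt();print(r.get_state()['opening']*88.1)
S=look('side','s23.png',140,240,270,370,7)
T=look('top','t23.png',180,260,240,360,6)
E
```

```text
t 20.48 pos [ 0.5299 -0.1758  0.0557] psi -8.75 tilt [0.0003 0.0008] q [ 0.17  0.84  0.12  1.9  -0.22  0.42  0.3 ] F [-1.5  3.   2.5] M [0.68 0.49 0.03] op 0.11105670428032217
9.784095647096382
```

View pics/s23z.png

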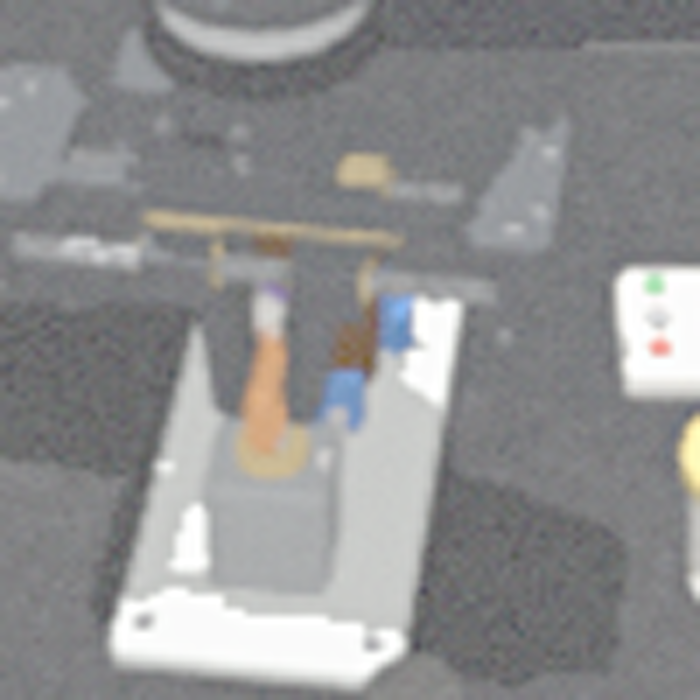

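View pics/t23z.png

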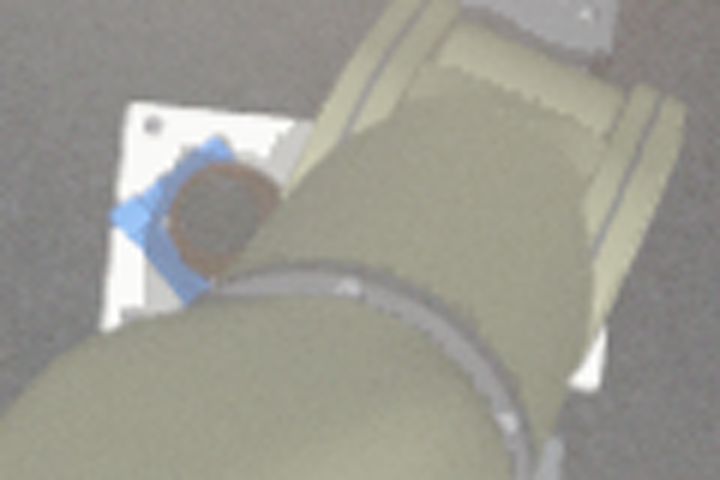

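{"api": "carry_out", "payload": {"commands": [[[0,0,0,0,0,0,0.5],[0,0,0,0,0,0,0.5],[0,0,0,0,0,0,0.5]]]}}

```text
clock: 20.83
tool_pos: [0.5299, -0.1758, 0.0557]
eef_rot: [0.758, 0.652, 0.0, -0.0]
contact_force: [-1.2, 3.6, 2.3]
opening: 0.108
```

```bash
python3 - <<'E'
from h import *
stt(); r.finish_job()
E
```

```text
t 20.83 pos [ 0.5299 -0.1758  0.0557] psi -8.61 tilt [0.0002 0.0003] q [ 0.17  0.84  0.12  1.9  -0.22  0.42  0.3 ] F [-1.2  3.6  2.3] M [0.86 0.42 0.02] op 0.10766218678892704
the job is handed in; nothing more can be done
```

The purple-band bottle stands upright in the holder and is let go. The thumbscrew was turned clockwise to its stop and backed off a quarter turn. The job was handed in at 20.8 s with the gripper still holding the wing; `finish_job()` gave no verdict.

**Last checks**
- **Bottle placing:** I lowered it until it touched the plate (7.5 N), then let go. In the last pictures it stands upright against the V block, clear of the fingers.
- **Seating:** the screw's stop showed at a tool yaw of about -100°, where the twisting moment jumped to about 0.5 N m. I turned about 2° further and the wing began to push the fingers apart, so I took it as seated.
- **Back-off:** the tool ended at a yaw of -8.6°. Measured from the holder's own direction, that puts the thumbscrew at about 1.55 rad. I could not read the joint value itself.
- **Grip:** the fingers hold the wing at about 9.5 mm opening (the wing is 10 mm thick), with the grip set to 25 N.
- **Bystanders:** the arm never went near the other bottle, the cup or the timer, and the pictures gave no sign that they had moved. I did not measure their positions again at the end.

**What disagreed:** in the side camera the gripper looked 25 to 30 mm higher than its reported height. My first closing, at the stated grasp height, met the bottle only at about 34 mm, near the cap or neck. I opened the gripper and lowered it while watching the force. The full grasp came at a reported height of 0.024 m, and I allowed for the same offset when gripping the thumbscrew.

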